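# Load, swing and scan a coffee sample tray

## Robot

A 7-joint arm with a two-finger parallel gripper is mounted at the origin on the work surface. World frame = base frame: x ahead of the robot, y to its left, z up, the work surface at z = 0. Lengths are in m, angles in rad, forces in N, time in s.
With the tool pointing down it reaches from about 0.425 to 1.025 m from the base axis. Payload 9.4 kg.
Tool frame: the origin (TCP) lies on the centre line of the jaws, within the pads' length; the fingertips stand 8 mm ahead of it and the grasp point (between the pads) lies 11 mm behind it; z points along the fingers, y is the direction in which the jaws open and shut (so a half turn about z gives the same grasp; the last joint's range is limited). The gripper opens to 85 mm and grips with 20 to 120 N. Pads are 22 mm wide; open, the fingers measure 114 mm over their backs; the gripper's body (76 mm by 85 mm) begins 54 mm behind the grasp point. The pads swing forward as they close: fully open they stand 13 mm farther back than shut.
Start: joints at [1.131, 0.599, -0.003, 1.599, 0.002, 0.943, -0.08], TCP at [0.257, -0.678, 0.239] pointing down, gripper open.
Joint ranges: [-2.57, 2.57], [-0.35, 1.97], [-1.29, 1.29], [0.11, 2.56], [-1.05, 4.19], [0.11, 1.86], [-2.63, 2.63]. Speed limits (rad/s): [2.22, 2.22, 3.01, 3.01, 3.14, 3.14, 3.14].

## Interface

Orientations are given as a 3x3 rotation matrix whose columns are the frame's x, y, z axes.
In Python, from station import telemetry, optics, workorder gives the robot as it stands.
- The arm moves only by the shell command python3 -m jog 'ROWS' [OPENING] [FORCE]. ROWS is a JSON object of lists of equal length, an entry for each row: "travel": the shift along the tool's x, y, z in cm, a list of three; "turn": the turn, a rotation vector about the tool's x, y, z in rad, a list of three. In form: {"travel": [[dx, dy, dz], ...], "turn": [[wx, wy, wz], ...]}. A call has 1 to 8 rows; each row shifts and turns the commanded pose from where the row before left it, along the tool's axes as they then stand; what a row does not reach is not made up. A row lasts 1/12 s, in which the tool goes at most 41.7 mm and 7.16 degrees, less where a joint would pass 70% of its speed; a pose out of reach is approached as far as the arm can. A call is refused whole if a number of a shift passes 4.17 or a number of a turn 0.125, either way. A call with a gripper value outside its range is refused whole. OPENING is the finger opening in cm, from 0 to 8.54, set as the call begins (- or left out, the last holds). The fingers move at their own pace and stop on an object; FORCE is the grip in N (left out, the last holds). Time passes only in rows, so rows that do not move let the fingers close. It gives the time, the measured TCP pose, the force and the opening at its end, in the units of the state.
- telemetry.read_state(): the state, without advancing time (a new reading comes with each control period).
- optics.get_image(name): name is "scene" or "side" or "wrist"; returns a dict with "frame" (400x640x3 uint8, red, green, blue), "depth" (400x640 float32, m along the optical axis (not along the pixel's ray), 0 where there is no reading), "fx", "fy", "cx", "cy" (pixels), "k1" (the pictures are not rectified: a ray, as slopes to the right and down, at radius r is drawn at 1 + k1 r^2 times it, then the intrinsics apply), "R" (3x3) and "t" (3): a world point X has camera coordinates R X + t. Camera axes: x right, y down, z forward; pixel columns grow to the right and rows downward; lengths in m; the calibration is good to about 2 mm. A picture is of the moment at which its call begins.
- workorder.close_job(): hands the job in, once; it reports no verdict.
Trained networks look in a picture, given as the dict that the camera call returned (one of the last four; its "shot" number tells which), for a name from the list of things; names that differ only in an ending like _2 or _b are one class to them, and where a whole thing is asked for, a point or a joint stands for the part that bears it (a point fixed in the world has none). Each returns a list of dicts, best first, with "confidence" (0 to 1); they miss things now and then, are a little off and sometimes report something else, mostly with a low value. They report only what shows in the picture. A call takes as long as a camera call. They do not tell look-alikes from the thing itself.
- optics.recognise(picture, label): "centre" ([x, y, z] in m, in world coordinates, good to about 4 mm: the middle of the surface that is visible of it).
- optics.regions_of(picture, label): "pixels" (400x640 bool, what is visible of it).
The state is a dict: "time": time; "joint_pos": joint angles; "joint_vel": joint speeds; "joint_torque": joint torques, N m; "tcp_pos": TCP position; "tcp_rot": TCP orientation; "contact_force": force on the tool from outside, world axes, zero at the start; "wrist_torque": the same for the moment, N m; "width": finger opening in m.
Only numpy, scipy, OpenCV 4.12 (cv2) and the standard library are available. Lean on these libraries where they do the work, as an engineer would, in place of code of your own. Each camera call takes 0.05 s, during which the arm holds its last target. There are 200 camera calls.

## Task

Stand every coffee sample tin on the counter upright inside the wooden tray, which is bolted to the counter at one corner. Then swing the loaded tray a quarter turn clockwise (seen from above) about that corner until it lies squarely on the white painted outline, and after that hold the barcode scanner 15 to 20 cm off the tray's label and keep it aimed squarely at the middle of the label, steady, for a good two seconds. Finish with the scanner standing in its grey dock, all tins still upright in the tray on its outline, and the bowls and glass left alone.

Things in the scene. Friction and masses are not known exactly. Their poses are not given: they have to be found in the camera images.
- tin1_mid (a point): coffee sample tin, an upright cylinder 44 mm in diameter and 56 mm high, off-white with a kraft band and an orange lid, 90 to 170 g; the point is its centre, 28 mm above its base, z along its axis. Present or absent from start to start
- tin2_mid (a point): coffee sample tin, an upright cylinder 44 mm in diameter and 56 mm high, off-white with a kraft band and an orange lid, 90 to 170 g; the point is its centre, 28 mm above its base, z along its axis. Present or absent from start to start
- tin3_mid (a point): coffee sample tin, an upright cylinder 44 mm in diameter and 56 mm high, off-white with a kraft band and an orange lid, 90 to 170 g; the point is its centre, 28 mm above its base, z along its axis. Present or absent from start to start
- tin4_mid (a point): coffee sample tin, an upright cylinder 44 mm in diameter and 56 mm high, off-white with a kraft band and an orange lid, 90 to 170 g; the point is its centre, 28 mm above its base, z along its axis. Present or absent from start to start
- tray: plywood tray, 164 x 164 mm, 28 high, walls and floor 4 thick, about 450 g, sliding on the counter and staying where left. Held at one corner: a lug (27 mm square, 6 thick) sits with 1.5 mm play round a headed bolt. Origin on the counter at the lug's hole; the box spans 10 to 174 mm along its own +x and +y; z up. Four tins fit at x and y of 54 and 130 mm. Blue label holder on the -x wall, 22 mm out
- tray_centre (a point): middle of the tray's underside, at (92, 92, 0) mm in the tray's frame
- label (a point): middle of the barcode label's face: white with black bars, 66 mm wide and 29 mm high, on a blue holder on the tray's -x wall, sloping so that it looks outward and 40 degrees upward; about 17 mm above the counter. x is the label's outward normal, y runs along the label, level
- pivot: fixed steel bolt, head 22 mm wide, 15 mm high, holding the tray's lug; with it goes a painted white square outline (176 mm) on the counter where the tray must end. Origin on the counter on the bolt's axis, z up. The tray lies square on the outline when the tray's +x points along this frame's -y and the tray's +y along its +x, i.e. at a yaw of -90 degrees to it (it starts near 0)
- mark_centre (a point): centre of the white outline on the counter, at (92, -92, 0) mm in the bolt's frame
- scanner_grip (a point): centre of the scanner's yellow head, 110 mm above its foot's underside; grip here from above across its 36 mm width (flat sides, this frame's y). Head 60 long, 36 wide, 30 mm thick, pitched 40 degrees nose-down; its back end is 31 mm above this point. Below: white handle 28 x 24 mm, flat foot 56 (x) x 50 (y) x 12 mm; 260 g, heavy at the foot. x is the way it faces (level), z up
- beam (a point): middle of the scanner's dark red window, on the nose of the head, at (24, 0, -20) mm from scanner_grip in the scanner's frame; x is the beam, which leaves forward and 40 degrees down when the scanner is upright; y level
- dock: grey dock fixed to the counter in which the scanner stands upright: a plate 100 (x) by 92 (y) mm and 4 mm thick, with a rim 6 mm thick and 12 mm high (88 by 80 mm inside). Origin at the centre of its underside; the scanner stands at its middle facing along its x, its foot on the 4 mm plate
- bowl1: white cupping bowl, 86 mm wide, 55 mm high; origin under its centre; leave alone
- bowl2: white cupping bowl, 86 mm wide, 55 mm high; origin under its centre; leave alone
- glass: drinking glass, 68 mm wide, 75 mm high; origin under its centre; leave alone
Things that resemble listed ones, but are neither listed nor needed, are in the scene too. What is shaped like the part that bears tin4_mid but green or turquoise is not meant.

How it is judged:
On the way, in this order (a step that is already met when the one before it is completed fails the run):
1. every tin stands upright in the tray (x of tin1_mid in the frame of tray between 0.03 and 0.154 m and y of tin1_mid in the frame of tray between 0.03 and 0.154 m and z of each of tin1_mid, tin2_mid, tin3_mid, tin4_mid in the frame of tray below 0.038 m and angle between each of tin1_mid, tin2_mid, tin3_mid, tin4_mid's own z axis and vertical below 0.12 rad and x of tin2_mid in the frame of tray between 0.03 and 0.154 m and y of tin2_mid in the frame of tray between 0.03 and 0.154 m and x of tin3_mid in the frame of tray between 0.03 and 0.154 m and y of tin3_mid in the frame of tray between 0.03 and 0.154 m and x of tin4_mid in the frame of tray between 0.03 and 0.154 m and y of tin4_mid in the frame of tray between 0.03 and 0.154 m), for 0.3 s.
2. the tray, still loaded, lies on the white outline (all of step 1 and horizontal distance between tray_centre and mark_centre below 0.015 m and angle between the x axis of tray and the y axis of pivot, either way round below 0.1 rad), for 0.3 s.
3. the held scanner is aimed at the middle of the label, 10 to 25 cm off, and kept there for 1.5 s (x of label in the frame of beam between 0.1 and 0.25 m and y of label in the frame of beam between -0.015 and 0.015 m and z of label in the frame of beam between -0.015 and 0.015 m and angle between the x axis of beam and the x axis of label, either way round below 0.4 rad and contact force between scanner and the fingers above 0.5 N and linear speed of scanner below 0.03 m/s), for 1.5 s.
At the end, for the whole second after the job is handed in: every tin stands upright (within 7 degrees) on the tray's floor, the tray lies on the white outline within 15 mm and 0.1 rad, and the scanner stands upright on its dock within 20 mm of the middle, all at rest (all of step 2 and x of scanner_grip in the frame of dock between -0.02 and 0.02 m and y of scanner_grip in the frame of dock between -0.02 and 0.02 m and z of scanner_grip in the frame of dock below 0.122 m and angle between scanner_grip's own z axis and vertical below 0.12 rad and linear speed of each of scanner, tray below 0.02 m/s); the robot touches nothing.
It fails at once if the first bowl is moved more than 30 mm (distance of bowl1 from where it was at the start of the episode above 0.03 m).
It fails at once if the second bowl is moved more than 30 mm (distance of bowl2 from where it was at the start of the episode above 0.03 m).
It fails at once if the glass is moved more than 30 mm (distance of glass from where it was at the start of the episode above 0.03 m).
Of tin1, tin2, tin3, tin4 only 2 to 4 are there at a start; the rules pass over those that are not, and their reading is None.
At some moment in a run one of tin1, tin2, tin3, tin4 may be knocked a few centimetres aside while the robot is not near it.
It also fails if it takes over 210 s, if anything falls off the work surface, if the arm or the gripper's body presses on something with over 40 N, if the wrist force passes 120 N, or if a joint passes its speed limit or range.

## Working session

There is one attempt and no reset: what is moved stays moved. The work goes in short steps, Python scripts to look and compute and a shell command to move; the robot and the scene stay as the last step left them, time stands still between calls to the robot, and variables do not carry over. Pictures are saved under pics/ and viewed, about 12 in all and at most 16, crops included, and the job is handed in when it is done.

```bash
ls; mkdir -p pics
cat > h.py <<'E'
import numpy as np, cv2, json
from station import telemetry, optics, workorder
def save(p,name,crop=None,scale=1):
    f=p["frame"][:,:,::-1]
    if crop: x0,y0,x1,y1=crop; f=f[y0:y1,x0:x1]
    cv2.imwrite(f"pics/{name}.png",cv2.resize(f,None,fx=scale,fy=scale,interpolation=cv2.INTER_CUBIC))
def cloud(p):
    """world point of each pixel from depth (distortion undone)"""
    h,w=p["depth"].shape
    u,v=np.meshgrid(np.arange(w),np.arange(h))
    K=np.array([[p["fx"],0,p["cx"]],[0,p["fy"],p["cy"]],[0,0,1.]])
    s=cv2.undistortPoints(np.stack([u,v],-1).reshape(-1,1,2).astype(np.float64),K,np.array([p["k1"],0,0,0,0.])).reshape(h,w,2)
    d=p["depth"]
    X=np.dstack([s[...,0]*d,s[...,1]*d,d])
    return (X-np.array(p["t"]))@np.array(p["R"])
def proj(p,X):
    c=np.array(p["R"])@np.array(X)+np.array(p["t"]); a=c[:2]/c[2]; k=1+p["k1"]*(a@a)
    return p["fx"]*a[0]*k+p["cx"],p["fy"]*a[1]*k+p["cy"]
def tool(X,R=None):
    """shift (cm, tool axes) from the present TCP to world point X"""
    s=telemetry.read_state(); return np.round(np.array(s["tcp_rot"]).T@(np.array(X)-np.array(s["tcp_pos"]))*100,2)
np.set_printoptions(precision=4,suppress=True)
E
python3 - <<'E'
from h import *
s=telemetry.read_state(); print({k:np.array(v).round(3).tolist() for k,v in s.items()})
names=["tin1_mid","tray","label","pivot","scanner_grip","beam","dock","bowl1","glass"]
for n in ["scene","side","wrist"]:
    p=optics.get_image(n); save(p,n+"0"); print(n,"cam at",(-np.array(p["R"]).T@np.array(p["t"])).round(3))
    for a in names:
        for d in optics.recognise(p,a):
            if d["confidence"]>.2: print(a,np.round(d["centre"],3),round(d["confidence"],2),np.round(proj(p,d["centre"])))
E
```

```text
pics
{'time': 0.0, 'joint_pos': [1.131, 0.6, -0.003, 1.6, 0.002, 0.943, -0.08], 'joint_vel': [-0.001, -0.001, -0.001, 0.0, -0.001, -0.001, -0.0], 'joint_torque': [-0.0, -77.645, 1.565, -25.801, 0.012, 0.009, -0.0], 'tcp_pos': [0.257, -0.677, 0.238], 'tcp_rot': [[0.935, 0.355, -0.001], [0.355, -0.935, 0.001], [-0.0, -0.002, -1.0]], 'contact_force': [0.075, 0.323, 0.104], 'wrist_torque': [-0.056, -0.012, -0.073], 'width': 0.086}
scene cam at [ 1.173 -0.521  1.11 ]
tin1_mid [0.466 0.264 0.044] 0.79 [358. 137.]
tray [0.541 0.024 0.002] 0.97 [316. 203.]
label [0.545 0.022 0.006] 0.89 [316. 203.]
pivot [ 0.54  -0.143  0.001] 0.77 [269. 236.]
scanner_grip [ 0.49  -0.412  0.098] 0.65 [164. 264.]
scanner_grip [0.542 0.022 0.006] 0.49 [315. 203.]
beam [ 0.49  -0.413  0.098] 0.76 [164. 264.]
dock [ 0.487 -0.407  0.008] 0.92 [175. 280.]
bowl1 [0.77  0.052 0.032] 0.6 [382. 242.]
glass [0.69  0.259 0.051] 0.83 [413. 179.]
glass [ 0.733 -0.232  0.027] 0.37 [289. 301.]
side cam at [0.031 0.566 0.934]
tin1_mid [0.442 0.282 0.055] 0.79 [288. 293.]
tin1_mid [ 0.751 -0.25   0.04 ] 0.51 [348. 147.]
tray [ 0.464 -0.388  0.005] 0.69 [436. 177.]
tray [0.538 0.02  0.009] 0.56 [335. 227.]
label [0.537 0.021 0.006] 0.57 [335. 228.]
pivot [ 0.464 -0.384  0.003] 0.7 [435. 178.]
pivot [ 0.468 -0.17   0.002] 0.59 [394. 210.]
scanner_grip [ 0.473 -0.398  0.064] 0.85 [439. 162.]
beam [ 0.47  -0.4    0.069] 0.95 [441. 161.]
dock [ 0.462 -0.384  0.004] 0.81 [436. 178.]
bowl1 [ 0.751 -0.25   0.036] 0.9 [348. 147.]
bowl1 [0.787 0.03  0.038] 0.65 [280. 179.]
glass [0.679 0.257 0.053] 0.66 [242. 232.]
wrist cam at [ 0.32  -0.653  0.374]
```

View pics/scene0.png

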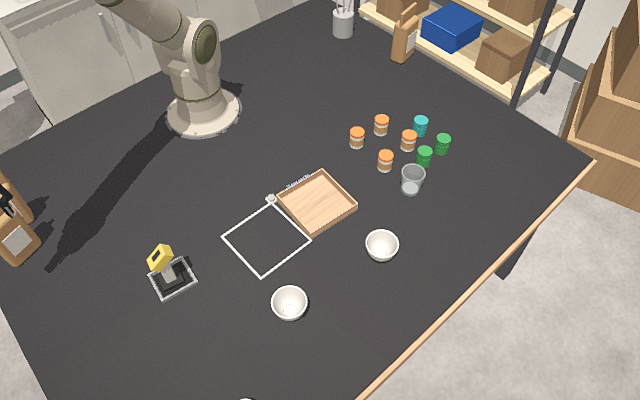

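View pics/side0.png

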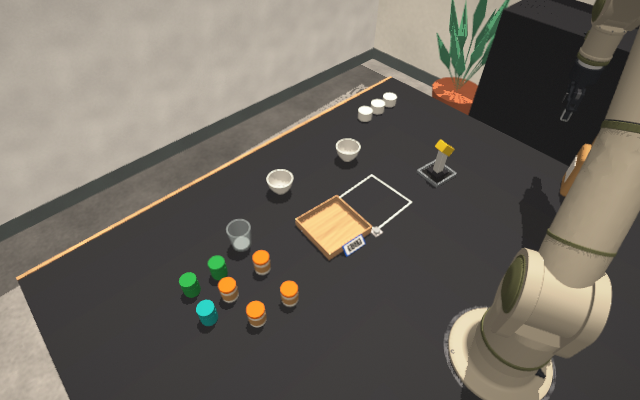

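Scene: four orange-lidded tins at px (357,138), (381,125), (408,140), (385,161); the green and turquoise ones at (420,126), (442,144) and (424,156) are decoys. The tray is at (316,203), outline (267,240), bolt (270,199), scanner in its dock at (165,265). Side view agrees: orange tins at (289,293), (256,313), (228,289), (261,262).

```bash
cat > m.py <<'E'
from h import *
def rect(P): 
    c,wh,a=cv2.minAreaRect((P[:,:2]*1000).astype(np.float32)); return np.round(c,1),np.round(wh,1),round(a,1)
def orange(p):
    hsv=cv2.cvtColor(p["frame"],cv2.COLOR_RGB2HSV); X=cloud(p)
    m=((hsv[...,0]>6)&(hsv[...,0]<17)&(hsv[...,1]>190)&(hsv[...,2]>120)&(p["depth"]>0)).astype(np.uint8)
    n,l,st,c=cv2.connectedComponentsWithStats(m)
    out=[]
    for i in range(1,n):
        if st[i,4]<25: continue
        Q=X[l==i]; z=np.percentile(Q[:,2],85); T=Q[Q[:,2]>z-.006]
        (cx,cy),r=cv2.minEnclosingCircle((T[:,:2]*1000).astype(np.float32))
        out.append((c[i].round(),T.mean(0).round(4),np.round([cx,cy,r],1),round(z,4),int(st[i,4])))
    return out
E
python3 - <<'E'
from m import *
for n in ["scene","side"]:
    p=optics.get_image(n); X=cloud(p); hsv=cv2.cvtColor(p["frame"],cv2.COLOR_RGB2HSV); f=p["frame"].astype(int)
    print(n)
    for o in orange(p): print(" lid",*o)
    Z=X[...,2]; ok=p["depth"]>0
    box=lambda x0,x1,y0,y1:ok&(X[...,0]>x0)&(X[...,0]<x1)&(X[...,1]>y0)&(X[...,1]<y1)
    wood=(hsv[...,0]>8)&(hsv[...,0]<24)&(hsv[...,1]>60)&(hsv[...,2]>90)&box(.38,.7,-.12,.16)
    t=wood&(Z>.02)&(Z<.034); print("tray rim",rect(X[t]),X[t][:,2].mean()); t=wood&(Z<.03); print("tray all",rect(X[t]))
    w=(hsv[...,1]<50)&(hsv[...,2]>150)&box(.38,.68,-.3,-.03)&(Z<.008); 
    n_,l,st,c=cv2.connectedComponentsWithStats(w.astype(np.uint8)); 
    i=1+st[1:,4].argmax(); print("outline",rect(X[l==i]),st[i,4], X[l==i][:,2].mean())
    y=(hsv[...,0]>20)&(hsv[...,0]<32)&(hsv[...,1]>140)&(hsv[...,2]>120)&box(.35,.6,-.55,-.28); Q=X[y]
    print("yellow",Q.mean(0),Q.min(0),Q.max(0),rect(Q))
    d=box(.35,.6,-.52,-.28)&(Z>.008)&(Z<.02); print("dock",rect(X[d]),d.sum())
E
```

```text
scene
tray rim (array([545.7,  21.7]), array([167.3, 169. ]), 85.7) 0.024571587184488167
tray all (array([535.9,  31.9]), array([186.9, 190.8]), 85.9)
outline (array([ 527., -143.]), array([204.5, 199.9]), 0.1) 706 -0.0005098068297607727
yellow [ 0.4923 -0.414   0.1141] [ 0.3696 -0.4458 -0.0009] [ 0.5016 -0.3671  0.1408] (array([ 444. , -384.6]), array([ 55. , 141.4]), 57.5)
dock (array([ 478.8, -409.1]), array([101.5,  95.8]), 82.3) 541
side
 lid [260. 258.] [0.5747 0.272  0.0565] [575.4 269.7  22. ] 0.0584 65
 lid [226. 285.] [0.5609 0.3819 0.0562] [563.6 382.2  22.9] 0.0574 77
 lid [289. 289.] [0.4502 0.2762 0.0559] [451.2 274.1  22.7] 0.0581 66
 lid [256. 310.] [0.4555 0.3686 0.0564] [460.5 369.8  22.2] 0.0577 68
tray rim (array([547. ,  23.8]), array([167.6, 167.7]), 85.5) 0.026485803784324583
tray all (array([555.2,  12.9]), array([189.3, 185.7]), 85.5)
outline (array([ 539. , -163.8]), array([164.7, 183.2]), 89.3) 275 0.0010326861371495243
yellow [ 0.4726 -0.3996  0.1246] [ 0.4551 -0.5468  0.0002] [ 0.5762 -0.3785  0.1439] (array([ 505.6, -470.8]), array([ 61.4, 198.2]), 25.7)
dock (array([ 476.2, -405.4]), array([106.1,  92.8]), 82.8) 248
```

```bash
sed -i 's/>190)&(hsv\[...,2\]>120)/>150)\&(hsv[...,2]>120)/; s/(hsv\[...,0\]>6)/(hsv[...,0]>5)/' m.py
python3 - <<'E'
from m import *
ims=[]
for n,c in [("scene",(120,220,220,310)),("side",(395,125,475,197))]:
    p=optics.get_image(n); X=cloud(p); hsv=cv2.cvtColor(p["frame"],cv2.COLOR_RGB2HSV); Z=X[...,2]
    print(n, "hsv at lid",hsv[(133,137)[n=="scene"] if n=="scene" else 289, 357 if n=="scene" else 289])
    for o in orange(p): print(" lid",*o)
    w=(hsv[...,1]<60)&(hsv[...,2]>120)&(abs(Z)<.008)&(X[...,0]>.43)&(X[...,0]<.67)&(X[...,1]>-.29)&(X[...,1]<-.04)
    Q=X[w]
    # fit square outline (centre line 172 mm): pose by robust least squares
    from scipy.optimize import least_squares
    def res(a):
        c,s=np.cos(a[2]),np.sin(a[2]); d=Q[:,:2]-a[:2]; u=np.abs(np.c_[d[:,0]*c+d[:,1]*s,-d[:,0]*s+d[:,1]*c]); return u.max(1)-a[3]
    r=least_squares(res,[.54,-.16,-.07,.086],loss="soft_l1",f_scale=.003); print("outline fit",r.x.round(4),len(Q),np.median(abs(res(r.x))))
    x0,y0,x1,y1=c; ims.append(cv2.resize(p["frame"][y0:y1,x0:x1,::-1],(390,390)))
    d=(Z>.009)&(Z<.02)&(X[...,0]>.4)&(X[...,0]<.56)&(X[...,1]>-.49)&(X[...,1]<-.33); print("dock bbox",X[d].min(0),X[d].max(0))
    y=(hsv[...,0]>20)&(hsv[...,0]<32)&(hsv[...,1]>140)&(Z>.09)&(Z<.15); Q=X[y];Q=Q[abs(Q[:,1]+.41)<.06]; print("yellow",Q.mean(0),Q.min(0),Q.max(0),rect(Q))
cv2.imwrite("pics/scan.png",np.hstack(ims))
E
```

```text
scene hsv at lid [ 12 188 184]
 lid [380. 122.] [0.4703 0.3558 0.0536] [466.8 361.6  21.5] 0.0558 26
 lid [356. 135.] [0.4593 0.2601 0.053 ] [452.6 269.   22.2] 0.0551 31
 lid [408. 138.] [0.5781 0.37   0.054 ] [570.7 374.8  21.3] 0.0559 32
 lid [385. 159.] [0.5857 0.2538 0.0534] [579.2 260.2  21.9] 0.0551 25
outline fit [ 0.5379 -0.1529  0.0049  0.0859] 767 0.0024012732226482147
dock bbox [ 0.4269 -0.4649  0.009 ] [ 0.5311 -0.3551  0.0197]
yellow [ 0.4936 -0.4145  0.1151] [ 0.4652 -0.4457  0.0901] [ 0.5022 -0.3811  0.1411] (array([ 479.6, -413.6]), array([60.1, 39.2]), 79.9)
side hsv at lid [ 17 209 254]
 lid [455.  91.] [ 1.0952 -1.6697 -0.4776] [ 1063.  -1648.9   205.8] -0.4764 796
 lid [260. 258.] [0.5759 0.2725 0.0561] [575.7 268.1  23.2] 0.0577 82
 lid [227. 286.] [0.5614 0.3824 0.0563] [564.1 382.6  22.4] 0.0581 94
 lid [289. 289.] [0.4518 0.2768 0.0563] [451.  274.2  22.8] 0.0582 87
 lid [256. 310.] [0.4553 0.3669 0.0565] [461.4 369.5  22.9] 0.0576 87
outline fit [ 0.5383 -0.1501  0.0054  0.0871] 391 0.002916763282919982
dock bbox [ 0.4254 -0.4578  0.009 ] [ 0.5272 -0.3522  0.0194]
yellow [ 0.4724 -0.3983  0.1257] [ 0.454  -0.4353  0.0936] [ 0.4988 -0.3789  0.1455] (array([ 476.9, -407.7]), array([59.7, 38.3]), 82.1)
```

View pics/scan.png

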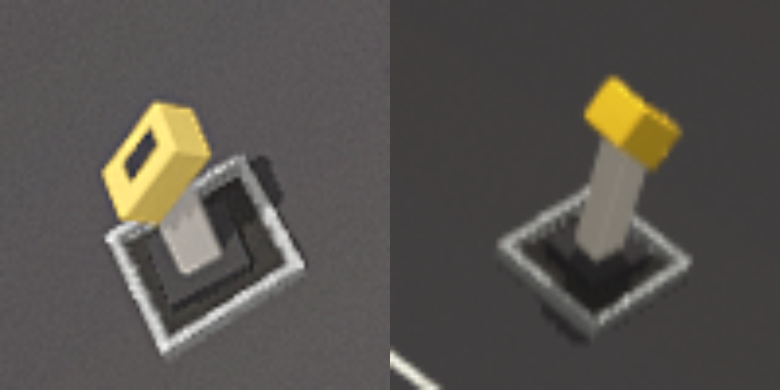

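The scene crop at right (side view) shows the head's high end; which way the scanner faces I'll settle from the wrist camera. Now the arm goes to look over the tins.

```bash
cat >> h.py <<'E'
from scipy.spatial.transform import Rotation as Ro
def down(yaw):
    """tool pointing down with its y axis at world yaw (deg)"""
    a=np.deg2rad(yaw); y=np.array([np.cos(a),np.sin(a),0]); z=np.array([0,0,-1.]); return np.c_[np.cross(y,z),y,z]
def plan(X,yaw,n,start=None):
    """the constant row (cm, rad) that n times over leads to X, yaw"""
    s=telemetry.read_state(); p,R=start or (np.array(s["tcp_pos"]),np.array(s["tcp_rot"]))
    w=Ro.from_matrix(R.T@down(yaw)).as_rotvec()/n; S=sum(Ro.from_rotvec(k*w).as_matrix() for k in range(n))
    d=np.linalg.solve(R@S,np.array(X)-p)*100
    print("n",n,"travel",d.round(3),"turn",w.round(4),"mm/row",round(float(np.linalg.norm(d)*10),1))
    return np.array(X),down(yaw)
E
python3 - <<'E'
from h import *
plan([.53,.27,.30],40.6,32); print(telemetry.read_state()["time"])
E
```

```text
n 32 travel [ 3.609  0.002 -0.19 ] turn [ 0.      0.     -0.0599] mm/row 36.1
1.7
```

```bash
for i in 1 2 3 4; do python3 -m jog '{"travel":[[3.61,0,-0.19],[3.61,0,-0.19],[3.61,0,-0.19],[3.61,0,-0.19],[3.61,0,-0.19],[3.61,0,-0.19],[3.61,0,-0.19],[3.61,0,-0.19]],"turn":[[0,0,-0.06],[0,0,-0.06],[0,0,-0.06],[0,0,-0.06],[0,0,-0.06],[0,0,-0.06],[0,0,-0.06],[0,0,-0.06]]}'|tail -c 500; done
python3 -m jog '{"travel":[[0,0,0],[0,0,0],[0,0,0]],"turn":[[0,0,0],[0,0,0],[0,0,0]]}'
cat > look.py <<'E'
from m import *
def tins(p):
    """tin axis positions: lid colour -> circle centre on the top face"""
    return [(o[1],o[2],o[3]) for o in orange(p) if .05<o[3]<.07 and o[4]>60]
E
python3 - <<'E'
from look import *
p=optics.get_image("wrist"); save(p,"w1")
for o in orange(p): print(*o)
X=cloud(p);hsv=cv2.cvtColor(p["frame"],cv2.COLOR_RGB2HSV)
g=((hsv[...,0]>45)&(hsv[...,0]<100)&(hsv[...,1]>100)&(X[...,2]>.04)).astype(np.uint8)
n,l,st,c=cv2.connectedComponentsWithStats(g)
print("green",[X[l==i].mean(0).round(3) for i in range(1,n) if st[i,4]>100])
E
```

```text
time: 2.37
tcp_pos: [0.4991, -0.5217, 0.2545]
tcp_rot: [[0.663, 0.748, 0.0], [0.748, -0.663, -0.0], [-0.0, 0.0, -1.0]]
contact_force: [-1.1, -0.2, 0.3]
width: 0.0854
time: 3.03
tcp_pos: [0.6402, -0.2726, 0.2698]
tcp_rot: [[0.243, 0.97, 0.0], [0.97, -0.243, -0.0], [-0.0, 0.0, -1.0]]
contact_force: [0.4, -0.3, 0.1]
width: 0.0855
time: 3.7
tcp_pos: [0.6502, 0.0134, 0.285]
tcp_rot: [[-0.233, 0.973, 0.0], [0.973, 0.233, 0.0], [-0.0, 0.0, -1.0]]
contact_force: [0.8, -0.1, 0.1]
width: 0.0855
time: 4.37
tcp_pos: [0.527, 0.2717, 0.3003]
tcp_rot: [[-0.655, 0.755, 0.0], [0.755, 0.655, 0.0], [-0.0, 0.0, -1.0]]
contact_force: [-0.3, 0.9, -0.4]
width: 0.0854
time: 4.62
tcp_pos: [0.5282, 0.2698, 0.3001]
tcp_rot: [[-0.653, 0.758, 0.0], [0.758, 0.653, -0.001], [-0.001, -0.0, -1.0]]
contact_force: [0.9, 0.3, -0.3]
width: 0.0856
[333.  87.] [0.4642 0.3651 0.0556] [461.3 370.3  22.1] 0.0562 132
green [array([0.545, 0.457, 0.057]), array([0.642, 0.449, 0.057]), array([0.637, 0.366, 0.058])]
```

View pics/w1.png

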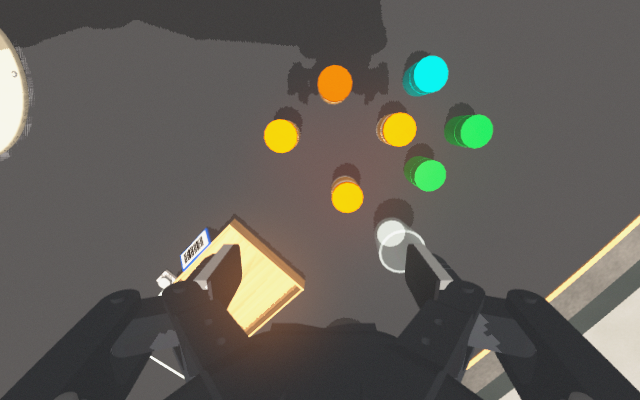

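Wrist view: orange lids (one shaded, three overexposed yellow) at px (335,83), (281,136), (398,129), (347,197). Decoys are at (431,74), (475,131), (428,175); the glass at (400,245).

```bash
cat > look.py <<'E'
from m import *
def tins(p,zlo=.051,zhi=.066):
    hsv=cv2.cvtColor(p["frame"],cv2.COLOR_RGB2HSV); X=cloud(p)
    m=((hsv[...,0]>4)&(hsv[...,0]<33)&(hsv[...,1]>130)&(hsv[...,2]>90)&(X[...,2]>zlo)&(X[...,2]<zhi)&(X[...,0]>.3)).astype(np.uint8)
    n,l,st,c=cv2.connectedComponentsWithStats(m); out=[]
    for i in range(1,n):
        if st[i,4]<60: continue
        Q=X[l==i]; (cx,cy),r=cv2.minEnclosingCircle((Q[:,:2]*1000).astype(np.float32))
        out.append((c[i].round(),Q.mean(0).round(4),np.round([cx,cy,r],1),int(st[i,4])))
    return out
E
python3 - <<'E'
from look import *
p=optics.get_image("wrist")
for o in tins(p): print(*o)
plan([.452,.272,.10],40.6,8)
E
```

```text
[335.  82.] [0.4613 0.3705 0.0564] [461.1 370.2  22.2] 968
[399. 128.] [0.5641 0.3834 0.0563] [564.3 383.6  22.7] 923
[281. 135.] [0.4505 0.274  0.0564] [450.6 273.8  22.3] 887
[347. 197.] [0.5743 0.2686 0.0564] [575.2 268.5  22.3] 734
n 8 travel [ 0.655 -0.702  2.498] turn [-0.0001  0.0001  0.0001] mm/row 26.8
```

Run:
```python
from h import *
s=plan([.4506,.274,.10],40.6,8); s=plan([.4506,.274,.024],40.6,5,s); s=plan([.4506,.274,.12],40.6,4,s); s=plan([.5057,-.0123,.12],40.6,9,s); s=plan([.5057,-.0123,.029],40.6,6,s)
```

```text
n 8 travel [ 0.686 -0.699  2.498] turn [-0.0001  0.0001  0.0001] mm/row 26.8
n 5 travel [0.   0.   1.52] turn [0. 0. 0.] mm/row 15.2
n 4 travel [ 0.   0.  -2.4] turn [0. 0. 0.] mm/row 24.0
n 9 travel [-2.814 -1.605 -0.   ] turn [0. 0. 0.] mm/row 32.4
n 6 travel [0.    0.    1.517] turn [0. 0. 0.] mm/row 15.2
```

```bash
Z='"turn":'
python3 -m jog '{"travel":[[0.686,-0.7,2.5],[0.686,-0.7,2.5],[0.686,-0.7,2.5],[0.686,-0.7,2.5],[0.686,-0.7,2.5],[0.686,-0.7,2.5],[0.686,-0.7,2.5],[0.686,-0.7,2.5]],"turn":[[0,0,0],[0,0,0],[0,0,0],[0,0,0],[0,0,0],[0,0,0],[0,0,0],[0,0,0]]}' 7 30
python3 -m jog '{"travel":[[0,0,1.52],[0,0,1.52],[0,0,1.52],[0,0,1.52],[0,0,1.52],[0,0,0]],"turn":[[0,0,0],[0,0,0],[0,0,0],[0,0,0],[0,0,0],[0,0,0]]}'
python3 -m jog '{"travel":[[0,0,0],[0,0,0],[0,0,0],[0,0,0],[0,0,0],[0,0,0]],"turn":[[0,0,0],[0,0,0],[0,0,0],[0,0,0],[0,0,0],[0,0,0]]}' 3.5 30
python3 -m jog '{"travel":[[0,0,-1.2],[0,0,-2.8],[0,0,-2.8],[0,0,-2.8]],"turn":[[0,0,0],[0,0,0],[0,0,0],[0,0,0]]}'
```

```text
time: 5.38
tcp_pos: [0.4502, 0.2739, 0.0989]
tcp_rot: [[-0.651, 0.759, 0.0], [0.759, 0.651, -0.0], [-0.0, 0.0, -1.0]]
contact_force: [0.7, 1.1, -0.6]
width: 0.0702
time: 5.88
tcp_pos: [0.4496, 0.2738, 0.0217]
tcp_rot: [[-0.652, 0.758, -0.002], [0.758, 0.652, -0.002], [-0.0, -0.003, -1.0]]
contact_force: [-0.1, -0.2, 1.2]
width: 0.0696
time: 6.38
tcp_pos: [0.4501, 0.2752, 0.0247]
tcp_rot: [[-0.653, 0.757, 0.001], [0.757, 0.653, 0.0], [-0.0, 0.001, -1.0]]
contact_force: [0.5, -0.0, 5.6]
width: 0.0437
time: 6.72
tcp_pos: [0.4491, 0.275, 0.1211]
tcp_rot: [[-0.654, 0.757, -0.001], [0.757, 0.654, -0.001], [0.0, -0.001, -1.0]]
contact_force: [0.3, -0.8, -1.0]
width: 0.0435
```

```bash
python3 -m jog '{"travel":[[-2.8,-1.6,0],[-2.8,-1.6,0],[-2.8,-1.6,0],[-2.8,-1.6,0],[-2.8,-1.6,0],[-2.8,-1.6,0],[-2.8,-1.6,0],[-2.8,-1.6,0]],"turn":[[0,0,0],[0,0,0],[0,0,0],[0,0,0],[0,0,0],[0,0,0],[0,0,0],[0,0,0]]}'
python3 -m jog '{"travel":[[-2.8,-1.6,0],[0,0,0],[0,0,0]],"turn":[[0,0,0],[0,0,0],[0,0,0]]}'
python3 - <<'E'
from look import *
print(tool([.5057,-.0123,.030]))
p=optics.get_image("scene"); 
for o in tins(p): print(*o)
p=optics.get_image("wrist"); save(p,"w2"); X=cloud(p); Z=X[...,2]; hsv=cv2.cvtColor(p["frame"],cv2.COLOR_RGB2HSV)
t=(hsv[...,0]>8)&(hsv[...,0]<28)&(hsv[...,1]>60)&(hsv[...,2]>90)&(Z>.022)&(Z<.033)&(abs(X[...,0]-.547)<.12)&(abs(X[...,1]-.02)<.12); print(rect(X[t]),t.sum())
E
```

```text
time: 7.38
tcp_pos: [0.499, 0.0204, 0.1203]
tcp_rot: [[-0.653, 0.757, 0.0], [0.757, 0.653, -0.0], [-0.0, 0.0, -1.0]]
contact_force: [1.2, -0.1, -1.5]
width: 0.043
time: 7.63
tcp_pos: [0.5052, -0.0119, 0.12]
tcp_rot: [[-0.65, 0.76, -0.0], [0.76, 0.65, -0.001], [-0.0, -0.0, -1.0]]
contact_force: [-0.4, 0.8, -1.1]
width: 0.0434
[-0.06  0.02  9.  ]
[382. 119.] [0.4636 0.3672 0.0547] [461.7 368.4  26.9] 125
[409. 135.] [0.5667 0.3807 0.055 ] [565.2 381.   24.9] 119
[386. 155.] [0.5768 0.2662 0.0544] [576.4 265.8  23.7] 133
(array([544.7,  24.2]), array([164.6, 164.5]), 85.3) 3404
```

```bash
python3 -m jog '{"travel":[[0.1,0.1,1.5],[0,0,1.5],[0,0,1.5],[0,0,1.5],[0,0,1.5],[0,0,1.5],[0,0,0]],"turn":[[0,0,0],[0,0,0],[0,0,0],[0,0,0],[0,0,0],[0,0,0],[0,0,0]]}'
python3 -m jog '{"travel":[[0,0,0],[0,0,0],[0,0,0],[0,0,0]],"turn":[[0,0,0],[0,0,0],[0,0,0],[0,0,0]]}' 5.6
python3 -m jog '{"travel":[[0,0,-2],[0,0,-2.5],[0,0,-2.5],[0,0,-2.5]],"turn":[[0,0,0],[0,0,0],[0,0,0],[0,0,0]]}'
python3 - <<'E'
from look import *
p=optics.get_image("scene"); 
for o in tins(p,.045): print(*o)
s=plan([.461,.370,.12],40.6,11); s=plan([.461,.370,.026],40.6,6,s); s=plan([.461,.370,.12],40.6,5,s); s=plan([.5099,.0652,.12],40.6,9,s); s=plan([.5099,.0652,.032],40.6,6,s)
print("C"); s=plan([.5642,.3835,.12],40.6,9,([.5099,.0652,.12],down(40.6))); s=plan([.5857,.059,.12],40.6,9,s); 
print("D"); s=plan([.5748,.2686,.12],40.6,6,s); s=plan([.5795,-.0168,.12],40.6,8,s)
E
```

```text
time: 8.32
tcp_pos: [0.5048, -0.006, 0.0285]
tcp_rot: [[-0.656, 0.755, -0.002], [0.755, 0.656, 0.0], [0.001, -0.001, -1.0]]
contact_force: [1.2, -0.7, -1.2]
width: 0.0435
time: 8.65
tcp_pos: [0.5056, -0.0079, 0.0307]
tcp_rot: [[-0.654, 0.757, 0.001], [0.757, 0.654, 0.0], [-0.0, 0.001, -1.0]]
contact_force: [-1.1, 0.6, 0.4]
width: 0.0561
time: 8.98
tcp_pos: [0.505, -0.0082, 0.1265]
tcp_rot: [[-0.653, 0.757, -0.0], [0.757, 0.653, 0.0], [0.0, -0.0, -1.0]]
contact_force: [-0.1, -0.4, -0.4]
width: 0.0564
[382. 119.] [0.4639 0.3668 0.0543] [463.7 368.7  25.9] 132
[409. 135.] [0.5669 0.38   0.0543] [565.6 383.   24.2] 135
[386. 155.] [0.5772 0.2651 0.0541] [577.4 266.4  25.5] 153
[298. 190.] [ 0.5081 -0.0098  0.0582] [505.4  -7.7  23.8] 177
n 11 travel [2.877 1.926 0.093] turn [0.0003 0.0003 0.0003] mm/row 34.6
n 6 travel [0.    0.    1.567] turn [0. 0. 0.] mm/row 15.7
n 5 travel [ 0.    0.   -1.88] turn [0. 0. 0.] mm/row 18.8
n 9 travel [-2.925 -1.791 -0.   ] turn [0. 0. 0.] mm/row 34.3
n 6 travel [0.    0.    1.467] turn [0. 0. 0.] mm/row 14.7
C
n 9 travel [ 2.293  2.76  -0.   ] turn [0. 0. 0.] mm/row 35.9
n 9 travel [-2.893 -2.165 -0.   ] turn [0. 0. 0.] mm/row 36.1
D
n 6 travel [ 2.771  2.135 -0.   ] turn [0. 0. 0.] mm/row 35.0
n 8 travel [-2.747 -2.277 -0.   ] turn [0. 0. 0.] mm/row 35.7
```

```bash
python3 -m jog '{"travel":[[2.88,1.93,0.09],[2.88,1.93,0.09],[2.88,1.93,0.09],[2.88,1.93,0.09],[2.88,1.93,0.09],[2.88,1.93,0.09],[2.88,1.93,0.09],[2.88,1.93,0.09]],"turn":[[0,0,0],[0,0,0],[0,0,0],[0,0,0],[0,0,0],[0,0,0],[0,0,0],[0,0,0]]}' 7
python3 -m jog '{"travel":[[2.88,1.93,0.09],[2.88,1.93,0.09],[2.88,1.93,0.09],[0,0,0],[0,0,0]],"turn":[[0,0,0],[0,0,0],[0,0,0],[0,0,0],[0,0,0]]}'
python3 - <<'E'
from look import *
for n in ["scene","side"]:
    p=optics.get_image(n); 
    for o in tins(p,.045): print(*o)
print(tool([.461,.370,.026]))
E
```

```text
time: 9.7
tcp_pos: [0.4713, 0.2687, 0.1182]
tcp_rot: [[-0.653, 0.757, 0.001], [0.757, 0.653, 0.0], [-0.0, 0.001, -1.0]]
contact_force: [0.1, -0.4, 0.6]
width: 0.0702
time: 10.12
tcp_pos: [0.4581, 0.3727, 0.1154]
tcp_rot: [[-0.656, 0.755, 0.0], [0.755, 0.656, 0.002], [0.001, 0.001, -1.0]]
contact_force: [-0.8, -1.1, -0.3]
width: 0.0696
[382. 119.] [0.4643 0.3664 0.0543] [462.6 370.2  27.5] 131
[409. 135.] [0.5671 0.3802 0.0543] [567.8 382.6  24.5] 139
[386. 155.] [0.5772 0.265  0.0542] [574.1 268.5  25.7] 152
[299. 190.] [ 0.5085 -0.0097  0.058 ] [508.7  -8.3  24.3] 173
[350. 218.] [ 0.5053 -0.0043  0.0602] [507.   -6.   23.1] 166
[265. 257.] [0.5673 0.2602 0.0561] [571.5 264.   20.6] 76
[255. 309.] [0.4595 0.3704 0.0561] [461.2 369.8  22.6] 268
[-0.07  0.2   8.91]
```

```bash
python3 -m jog '{"travel":[[0,0.2,1.5],[0,0,1.5],[0,0,1.5],[0,0,1.5],[0,0,1.5],[0,0,1.4],[0,0,0]],"turn":[[0,0,0],[0,0,0],[0,0,0],[0,0,0],[0,0,0],[0,0,0],[0,0,0]]}'
python3 -m jog '{"travel":[[0,0,0],[0,0,0],[0,0,0],[0,0,0],[0,0,0]],"turn":[[0,0,0],[0,0,0],[0,0,0],[0,0,0],[0,0,0]]}' 3.5 30
python3 -m jog '{"travel":[[0,0,-1.2],[0,0,-2.7],[0,0,-2.7],[0,0,-2.8],[-2.92,-1.8,0],[-2.92,-1.8,0],[-2.92,-1.8,0],[-2.92,-1.8,0]],"turn":[[0,0,0],[0,0,0],[0,0,0],[0,0,0],[0,0,0],[0,0,0],[0,0,0],[0,0,0]]}'
python3 -m jog '{"travel":[[-2.92,-1.8,0],[-2.92,-1.8,0],[-2.92,-1.8,0],[-2.92,-1.8,0],[-2.92,-1.8,0],[0,0,0],[0,0,0]],"turn":[[0,0,0],[0,0,0],[0,0,0],[0,0,0],[0,0,0],[0,0,0],[0,0,0]]}'
python3 - <<'E'
from h import *
print(tool([.5099,.0652,.031]))
E
```

```text
time: 10.8
tcp_pos: [0.4604, 0.3689, 0.0241]
tcp_rot: [[-0.652, 0.758, -0.002], [0.758, 0.652, -0.003], [-0.001, -0.004, -1.0]]
contact_force: [0.0, 0.1, -0.4]
width: 0.0702
time: 11.22
tcp_pos: [0.4611, 0.3714, 0.0271]
tcp_rot: [[-0.653, 0.757, 0.001], [0.757, 0.653, 0.0], [-0.001, 0.001, -1.0]]
contact_force: [0.9, -2.1, 6.8]
width: 0.0436
time: 11.88
tcp_pos: [0.4823, 0.2349, 0.1213]
tcp_rot: [[-0.654, 0.756, 0.001], [0.756, 0.654, 0.0], [-0.0, 0.001, -1.0]]
contact_force: [1.0, -0.5, -1.0]
width: 0.0432
time: 12.47
tcp_pos: [0.5098, 0.0643, 0.1207]
tcp_rot: [[-0.65, 0.76, 0.0], [0.76, 0.65, -0.001], [-0.001, -0.0, -1.0]]
contact_force: [-0.0, 0.9, -1.4]
width: 0.0435
[0.07 0.07 8.97]
```

```bash
python3 -m jog '{"travel":[[0.1,0.1,1.5],[0,0,1.5],[0,0,1.5],[0,0,1.5],[0,0,1.5],[0,0,1.4],[0,0,0]],"turn":[[0,0,0],[0,0,0],[0,0,0],[0,0,0],[0,0,0],[0,0,0],[0,0,0]]}'
python3 -m jog '{"travel":[[0,0,0],[0,0,0],[0,0,0],[0,0,0]],"turn":[[0,0,0],[0,0,0],[0,0,0],[0,0,0]]}' 5.6
python3 -m jog '{"travel":[[0,0,-2],[0,0,-2.3],[0,0,-2.3],[0,0,-2.3],[2.29,2.76,0],[2.29,2.76,0],[2.29,2.76,0],[2.29,2.76,0]],"turn":[[0,0,0],[0,0,0],[0,0,0],[0,0,0],[0,0,0],[0,0,0],[0,0,0],[0,0,0]]}'
python3 -m jog '{"travel":[[2.29,2.76,0],[2.29,2.76,0],[2.29,2.76,0],[2.29,2.76,0],[2.29,2.76,0],[0,0,0],[0,0,0]],"turn":[[0,0,0],[0,0,0],[0,0,0],[0,0,0],[0,0,0],[0,0,0],[0,0,0]]}' 7
python3 - <<'E'
from look import *
for n in ["scene","side"]:
    p=optics.get_image(n); 
    for o in tins(p,.045): print(*o)
print(tool([.5646,.383,.028]))
E
```

```text
time: 13.05
tcp_pos: [0.5095, 0.0701, 0.0301]
tcp_rot: [[-0.655, 0.755, -0.001], [0.755, 0.655, 0.0], [0.001, -0.0, -1.0]]
contact_force: [-0.9, 0.8, -1.2]
width: 0.0433
time: 13.38
tcp_pos: [0.51, 0.0686, 0.0318]
tcp_rot: [[-0.654, 0.757, 0.001], [0.757, 0.654, 0.0], [-0.0, 0.001, -1.0]]
contact_force: [0.1, 0.4, 0.4]
width: 0.0563
time: 14.05
tcp_pos: [0.5339, 0.2107, 0.121]
tcp_rot: [[-0.652, 0.758, 0.001], [0.758, 0.652, 0.0], [-0.0, 0.001, -1.0]]
contact_force: [1.5, -0.1, -0.4]
width: 0.0563
time: 14.63
tcp_pos: [0.5623, 0.3892, 0.1204]
tcp_rot: [[-0.656, 0.755, -0.0], [0.755, 0.656, 0.002], [0.001, 0.001, -1.0]]
contact_force: [-0.2, -1.7, -0.8]
width: 0.0696
[409. 135.] [0.5672 0.38   0.0545] [564.7 381.1  27.1] 139
[386. 155.] [0.5771 0.2651 0.054 ] [576.1 267.1  23.6] 153
[320. 177.] [0.5132 0.0661 0.0581] [514.1  68.   23.9] 166
[299. 190.] [ 0.5085 -0.0097  0.0581] [507.1 -10.2  23.6] 172
[350. 218.] [ 0.5054 -0.0042  0.0603] [509.3  -6.3  24.2] 165
[330. 231.] [0.5096 0.0718 0.0602] [511.4  70.5  23. ] 180
[260. 257.] [0.5744 0.2702 0.0562] [576.6 269.5  23.6] 211
[227. 285.] [0.5629 0.3835 0.0562] [564.  382.4  22.7] 233
[-0.29 -0.03  9.21]
```

```bash
python3 -m jog '{"travel":[[-0.3,0,1.5],[0,0,1.5],[0,0,1.5],[0,0,1.5],[0,0,1.5],[0,0,1.7],[0,0,0]],"turn":[[0,0,0],[0,0,0],[0,0,0],[0,0,0],[0,0,0],[0,0,0],[0,0,0]]}'
python3 -m jog '{"travel":[[0,0,0],[0,0,0],[0,0,0],[0,0,0],[0,0,0]],"turn":[[0,0,0],[0,0,0],[0,0,0],[0,0,0],[0,0,0]]}' 3.5 30
python3 -m jog '{"travel":[[0,0,-1.2],[0,0,-2.7],[0,0,-2.7],[0,0,-2.8],[-2.9,-2.17,0],[-2.9,-2.17,0],[-2.9,-2.17,0],[-2.9,-2.17,0]],"turn":[[0,0,0],[0,0,0],[0,0,0],[0,0,0],[0,0,0],[0,0,0],[0,0,0],[0,0,0]]}'
python3 -m jog '{"travel":[[-2.9,-2.17,0],[-2.9,-2.17,0],[-2.9,-2.17,0],[-2.9,-2.17,0],[-2.9,-2.17,0],[0,0,0],[0,0,0]],"turn":[[0,0,0],[0,0,0],[0,0,0],[0,0,0],[0,0,0],[0,0,0],[0,0,0]]}'
python3 - <<'E'
from h import *
print(tool([.5857,.059,.032]))
E
```

```text
time: 15.32
tcp_pos: [0.5633, 0.3828, 0.0238]
tcp_rot: [[-0.654, 0.757, -0.004], [0.757, 0.654, -0.003], [0.0, -0.006, -1.0]]
contact_force: [-0.4, 0.2, 0.2]
width: 0.0701
time: 15.73
tcp_pos: [0.5653, 0.3844, 0.0288]
tcp_rot: [[-0.653, 0.757, 0.001], [0.757, 0.653, 0.0], [-0.0, 0.001, -1.0]]
contact_force: [0.6, -0.1, -1.3]
width: 0.0429
time: 16.4
tcp_pos: [0.5752, 0.2383, 0.1236]
tcp_rot: [[-0.654, 0.757, 0.001], [0.757, 0.654, 0.0], [-0.001, 0.001, -1.0]]
contact_force: [0.2, -0.2, -1.8]
width: 0.0433
time: 16.98
tcp_pos: [0.5881, 0.0557, 0.123]
tcp_rot: [[-0.649, 0.76, 0.001], [0.76, 0.649, -0.001], [-0.002, -0.0, -1.0]]
contact_force: [-0.5, -0.1, -1.8]
width: 0.0431
[0.42 0.03 9.1 ]
```

```bash
python3 -m jog '{"travel":[[0.1,0,1.5],[0,0,1.5],[0,0,1.5],[0,0,1.5],[0,0,1.5],[0,0,1.45],[0,0,0]],"turn":[[0,0,0],[0,0,0],[0,0,0],[0,0,0],[0,0,0],[0,0,0],[0,0,0]]}'
python3 -m jog '{"travel":[[0,0,0],[0,0,0],[0,0,0],[0,0,0]],"turn":[[0,0,0],[0,0,0],[0,0,0],[0,0,0]]}' 5.6
python3 -m jog '{"travel":[[0,0,-2],[0,0,-2.3],[0,0,-2.3],[0,0,-2.3],[2.77,2.14,0],[2.77,2.14,0],[2.77,2.14,0],[2.77,2.14,0]],"turn":[[0,0,0],[0,0,0],[0,0,0],[0,0,0],[0,0,0],[0,0,0],[0,0,0],[0,0,0]]}'
python3 -m jog '{"travel":[[2.77,2.14,0],[2.77,2.14,0],[0,0,0],[0,0,0],[0,0,0]],"turn":[[0,0,0],[0,0,0],[0,0,0],[0,0,0],[0,0,0]]}' 7
python3 - <<'E'
from look import *
for n in ["scene","side"]:
    p=optics.get_image(n); 
    for o in tins(p,.045): print(*o)
print(tool([.5752,.2685,.028]))
E
```

```text
time: 17.57
tcp_pos: [0.5871, 0.0617, 0.0319]
tcp_rot: [[-0.655, 0.756, -0.0], [0.756, 0.655, 0.001], [0.001, 0.0, -1.0]]
contact_force: [-0.3, 0.4, -2.0]
width: 0.0435
time: 17.9
tcp_pos: [0.5875, 0.0602, 0.0334]
tcp_rot: [[-0.654, 0.757, 0.001], [0.757, 0.654, 0.0], [-0.0, 0.001, -1.0]]
contact_force: [-0.1, -0.1, 1.2]
width: 0.0563
time: 18.57
tcp_pos: [0.5796, 0.2007, 0.1225]
tcp_rot: [[-0.652, 0.758, 0.001], [0.758, 0.652, 0.0], [-0.0, 0.001, -1.0]]
contact_force: [1.0, 1.0, 0.1]
width: 0.0561
time: 18.98
tcp_pos: [0.5756, 0.269, 0.1217]
tcp_rot: [[-0.654, 0.757, -0.0], [0.757, 0.654, -0.001], [-0.001, -0.001, -1.0]]
contact_force: [0.0, -0.4, 0.1]
width: 0.0704
[375. 164.] [0.5801 0.2171 0.054 ] [578.2 217.5  24.5] 156
[320. 177.] [0.513  0.0662 0.0579] [514.1  67.5  23.6] 165
[299. 190.] [ 0.5084 -0.0097  0.0579] [505.7  -9.1  24.1] 173
[337. 195.] [0.5902 0.0582 0.0579] [589.2  59.2  23.9] 181
[314. 214.] [0.5871 0.0635 0.0597] [589.4  60.5  24.1] 165
[350. 218.] [ 0.5053 -0.0042  0.0602] [506.1  -5.7  23.5] 166
[330. 231.] [0.5097 0.0719 0.0602] [512.3  70.3  23.9] 181
[274. 247.] [0.5748 0.2233 0.056 ] [578.9 221.5  22.5] 167
[ 0.12 -0.01  9.36]
```

Tin D was knocked; both views now put it at (0.578, 0.220), still upright (lid at 0.056). Adjusting.

```bash
python3 -m jog '{"travel":[[-2,-1.5,0],[-1.75,-1.5,0],[0,0,1.5],[0,0,1.5],[0,0,1.5],[0,0,1.5],[0,0,1.5],[0,0,1.7]],"turn":[[0,0,0],[0,0,0],[0,0,0],[0,0,0],[0,0,0],[0,0,0],[0,0,0],[0,0,0]]}'
python3 -m jog '{"travel":[[0,0,0],[0,0,0],[0,0,0],[0,0,0],[0,0,0],[0,0,0]],"turn":[[0,0,0],[0,0,0],[0,0,0],[0,0,0],[0,0,0],[0,0,0]]}' 3.5 30
python3 -m jog '{"travel":[[0,0,-1.2],[0,0,-2.7],[0,0,-2.7],[0,0,-2.8]],"turn":[[0,0,0],[0,0,0],[0,0,0],[0,0,0]]}'
python3 - <<'E'
from h import *
plan([.5795,-.0168,.12],40.6,7)
E
```

```text
time: 19.75
tcp_pos: [0.5781, 0.2197, 0.0294]
tcp_rot: [[-0.651, 0.759, 0.001], [0.759, 0.651, -0.0], [-0.001, 0.0, -1.0]]
contact_force: [0.2, 0.4, 0.6]
width: 0.0699
time: 20.25
tcp_pos: [0.5778, 0.2215, 0.0304]
tcp_rot: [[-0.653, 0.757, 0.001], [0.757, 0.653, 0.0], [-0.0, 0.001, -1.0]]
contact_force: [0.5, 0.5, -1.3]
width: 0.0433
time: 20.58
tcp_pos: [0.577, 0.2216, 0.1254]
tcp_rot: [[-0.654, 0.757, -0.001], [0.757, 0.654, -0.0], [0.0, -0.001, -1.0]]
contact_force: [0.2, -0.4, -1.8]
width: 0.0434
n 7 travel [-2.604 -2.196  0.077] turn [-0.0001 -0.0001  0.0006] mm/row 34.1
```

```bash
python3 -m jog '{"travel":[[-2.6,-2.2,0],[-2.6,-2.2,0],[-2.6,-2.2,0],[-2.6,-2.2,0],[-2.6,-2.2,0],[-2.6,-2.2,0],[-2.6,-2.2,0],[0,0,0]],"turn":[[0,0,0],[0,0,0],[0,0,0],[0,0,0],[0,0,0],[0,0,0],[0,0,0],[0,0,0]]}'
python3 -m jog '{"travel":[[0,0,0],[0,0,1.5],[0,0,1.5],[0,0,1.5],[0,0,1.5],[0,0,1.5],[0,0,1.5],[0,0,0]],"turn":[[0,0,0],[0,0,0],[0,0,0],[0,0,0],[0,0,0],[0,0,0],[0,0,0],[0,0,0]]}'
python3 -m jog '{"travel":[[0,0,0.1],[0,0,0],[0,0,0],[0,0,0],[0,0,0]],"turn":[[0,0,0],[0,0,0],[0,0,0],[0,0,0],[0,0,0]]}' 5.6
python3 -m jog '{"travel":[[0,0,-2],[0,0,-2.5],[0,0,-2.5],[0,0,-2.5],[0,0,-2.5],[0,0,-2.5],[0,0,0]],"turn":[[0,0,0],[0,0,0],[0,0,0],[0,0,0],[0,0,0],[0,0,0],[0,0,0]]}'
python3 - <<'E'
from look import *
for n in ["scene","side","wrist"]:
    p=optics.get_image(n); save(p,n+"3")
    for o in tins(p,.045): print(*o)
    X=cloud(p); Z=X[...,2]; hsv=cv2.cvtColor(p["frame"],cv2.COLOR_RGB2HSV)
    t=(hsv[...,0]>8)&(hsv[...,0]<28)&(hsv[...,1]>60)&(hsv[...,2]>90)&(Z>.022)&(Z<.033)&(abs(X[...,0]-.547)<.12)&(abs(X[...,1]-.02)<.12); print(rect(X[t]),t.sum())
E
```

```text
time: 21.25
tcp_pos: [0.5792, -0.0257, 0.124]
tcp_rot: [[-0.647, 0.763, -0.002], [0.763, 0.647, -0.005], [-0.003, -0.005, -1.0]]
contact_force: [0.6, -0.6, -1.3]
width: 0.0436
time: 21.92
tcp_pos: [0.5799, -0.0148, 0.0328]
tcp_rot: [[-0.655, 0.755, -0.0], [0.755, 0.655, 0.001], [0.001, 0.0, -1.0]]
contact_force: [-0.3, -0.1, -1.4]
width: 0.0431
time: 22.33
tcp_pos: [0.58, -0.0167, 0.0331]
tcp_rot: [[-0.653, 0.757, 0.001], [0.757, 0.653, 0.0], [-0.0, 0.001, -1.0]]
contact_force: [-0.4, -0.1, -1.2]
width: 0.056
time: 22.92
tcp_pos: [0.5818, -0.0165, 0.1823]
tcp_rot: [[-0.653, 0.757, 0.007], [0.757, 0.653, 0.0], [-0.004, 0.005, -1.0]]
contact_force: [0.2, 0.2, -0.5]
width: 0.0559
[319. 177.] [0.5107 0.0637 0.058 ] [512.2  66.4  22.8] 134
[299. 190.] [ 0.5087 -0.0098  0.0582] [507.9  -8.8  23.2] 171
[337. 194.] [0.5899 0.0582 0.058 ] [588.   59.2  24.4] 184
[314. 208.] [ 0.583  -0.0178  0.058 ] [582.5 -16.7  23.5] 190
(array([546.4,  21.5]), array([166.5, 167.3]), 85.8) 433
[334. 203.] [ 0.5802 -0.0124  0.0596] [582.9 -13.4  23.6] 155
[314. 214.] [0.587  0.0634 0.06  ] [589.9  62.6  23.4] 165
[350. 218.] [ 0.5052 -0.0041  0.0604] [508.1  -6.7  23.5] 166
[330. 231.] [0.5094 0.0721 0.0603] [512.4  70.3  24.1] 181
(array([546.2,  24.2]), array([167.3, 166.7]), 84.6) 479
[327.  72.] [0.5101 0.0696 0.0603] [510.2  69.6  22.1] 2239
[268. 137.] [ 0.506  -0.0061  0.0603] [506.1  -6.9  22.5] 1995
[385. 140.] [0.5868 0.0612 0.0603] [587.5  61.1  22.6] 1980
[324. 196.] [ 0.5802 -0.0142  0.0603] [581.  -14.9  22.3] 1705
(array([544.5,  23.9]), array([164.7, 165.4]), 85.6) 3449
```

View pics/wrist3.png

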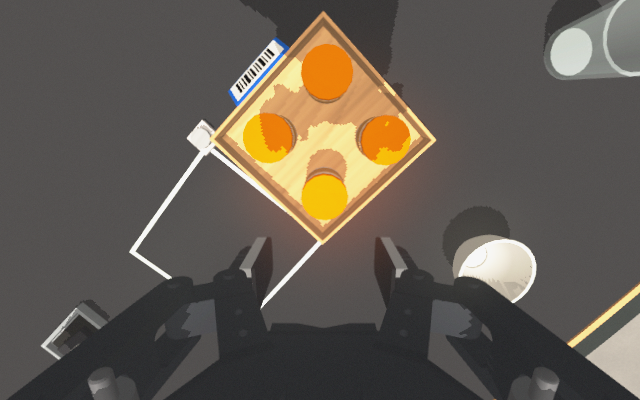

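Wrist view: four lids inside the tray at px (327,72), (268,137), (385,140), (324,196), all tops at 0.060 (56 mm + 4 mm floor). Step 1 looks met; next, grip the +x wall between the two far tins.

Run:
```python
from look import *
from scipy.optimize import least_squares
p=optics.get_image("wrist"); X=cloud(p); hsv=cv2.cvtColor(p["frame"],cv2.COLOR_RGB2HSV)
w=(hsv[...,1]<40)&(hsv[...,2]>190)&(abs(X[...,2])<.005)&(X[...,0]>.43)&(X[...,0]<.66)&(X[...,1]>-.27)&(X[...,1]<-.055)
Q=X[w]
def res(a):
    c,s=np.cos(a[2]),np.sin(a[2]); d=Q[:,:2]-a[:2]; u=np.abs(np.c_[d[:,0]*c+d[:,1]*s,-d[:,0]*s+d[:,1]*c]); return u.max(1)-.086
r=least_squares(res,[.538,-.152,0],loss="soft_l1",f_scale=.002); print("outline",r.x,len(Q),np.median(abs(res(r.x))))
s=plan([.6244,.0195,.12],-4.6,8); s=plan([.6244,.0195,.027],-4.6,6,s)
pv=np.array([.4454,-.0604]); v=np.array([.6244,.0195])-pv; a=np.deg2rad(-85.1); e=pv+np.array([[np.cos(a),-np.sin(a)],[np.sin(a),np.cos(a)]])@v; print("end",e)
plan([*e,.027],-89.7,24,s)
```

```text
outline [ 0.5381 -0.1529  0.0028] 1586 0.0014974837154831666
n 8 travel [0.233 0.709 0.712] turn [-0.0001 -0.      0.099 ] mm/row 10.3
n 6 travel [0.   0.   1.55] turn [0. 0. 0.] mm/row 15.5
end [ 0.5403 -0.2319]
n 24 travel [-1.082  0.548 -0.   ] turn [0.     0.     0.0619] mm/row 12.1
```

```bash
python3 -m jog '{"travel":[[0.23,0.71,0.71],[0.23,0.71,0.71],[0.23,0.71,0.71],[0.23,0.71,0.71],[0.23,0.71,0.71],[0.23,0.71,0.71],[0.23,0.71,0.71],[0.23,0.71,0.71]],"turn":[[0,0,0.099],[0,0,0.099],[0,0,0.099],[0,0,0.099],[0,0,0.099],[0,0,0.099],[0,0,0.099],[0,0,0.099]]}' 3
python3 -m jog '{"travel":[[0,0,0],[0,0,0],[0,0,0]],"turn":[[0,0,0],[0,0,0],[0,0,0]]}'
python3 - <<'E'
from look import *
p=optics.get_image("wrist"); save(p,"w4")
for o in tins(p,.045): print(*o)
s=telemetry.read_state(); R=np.array(s["tcp_rot"]); print("yaw",np.degrees(np.arctan2(R[1,1],R[0,1])),tool([.6244,.0195,.027]))
E
```

```text
time: 23.78
tcp_pos: [0.6246, 0.0201, 0.119]
tcp_rot: [[0.084, 0.996, -0.002], [0.996, -0.084, -0.0], [-0.001, -0.002, -1.0]]
contact_force: [-0.1, 0.3, -0.6]
width: 0.0301
time: 24.03
tcp_pos: [0.6243, 0.0196, 0.1203]
tcp_rot: [[0.076, 0.997, -0.002], [0.997, -0.076, -0.0], [-0.001, -0.002, -1.0]]
contact_force: [-0.1, 0.2, 0.0]
width: 0.0302
[162. 163.] [0.5123 0.0703 0.0599] [510.8  69.2  22.9] 3183
[268. 166.] [0.5884 0.0619 0.0603] [588.1  61.2  22.4] 3085
[179. 258.] [ 0.5083 -0.0045  0.0597] [506.3  -6.5  22.8] 2456
[258. 251.] [ 0.5722 -0.0029  0.0594] [575.   -9.1  20.7] 665
[298. 263.] [ 0.6018 -0.0156  0.0588] [600.3 -16.4  10. ] 76
yaw -4.433140741870326 [ 0.01 -0.    9.37]
```

View pics/w4.png

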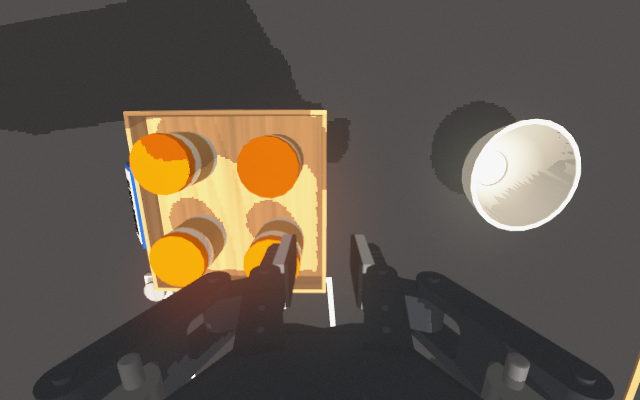

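The fingers straddle the +x wall (wall at px column 325, pads at 285 and 360). Descend and grip.

```bash
python3 -m jog '{"travel":[[0,0,1.6],[0,0,1.6],[0,0,1.6],[0,0,1.6],[0,0,1.5],[0,0,1.4],[0,0,0],[0,0,0]],"turn":[[0,0,0],[0,0,0],[0,0,0],[0,0,0],[0,0,0],[0,0,0],[0,0,0],[0,0,0]]}'
python3 -m jog '{"travel":[[0,0,0],[0,0,0],[0,0,0],[0,0,0],[0,0,0]],"turn":[[0,0,0],[0,0,0],[0,0,0],[0,0,0],[0,0,0]]}' 0 25
python3 - <<'E'
from look import *
p=optics.get_image("scene")
for o in tins(p,.045): print(*o)
E
```

```text
time: 24.75
tcp_pos: [0.6246, 0.0194, 0.0277]
tcp_rot: [[0.079, 0.997, -0.001], [0.997, -0.079, -0.0], [-0.0, -0.001, -1.0]]
contact_force: [0.2, 0.3, 0.1]
width: 0.0302
time: 25.17
tcp_pos: [0.6252, 0.0196, 0.029]
tcp_rot: [[0.08, 0.997, 0.001], [0.997, -0.08, -0.0], [-0.0, 0.001, -1.0]]
contact_force: [-2.0, -0.7, 6.0]
width: 0.0032
[317. 177.] [0.5083 0.0583 0.0581] [508.1  61.8  20.8] 84
[299. 190.] [ 0.509  -0.01    0.0583] [508.2  -9.2  23.2] 173
[314. 208.] [ 0.5837 -0.0183  0.0582] [582.4 -17.1  23.5] 186
```

```bash
python3 -m jog '{"travel":[[-0.27,0.14,-0.1],[-0.54,0.27,0],[-0.81,0.41,0],[-1.08,0.55,0],[-1.08,0.55,0],[-1.08,0.55,0],[-1.08,0.55,0],[-1.08,0.55,0]],"turn":[[0,0,0.0155],[0,0,0.031],[0,0,0.0465],[0,0,0.062],[0,0,0.062],[0,0,0.062],[0,0,0.062],[0,0,0.062]]}'
python3 -m jog '{"travel":[[-1.08,0.55,0],[-1.08,0.55,0],[-1.08,0.55,0],[-1.08,0.55,0],[-1.08,0.55,0],[-1.08,0.55,0],[-1.08,0.55,0],[-1.08,0.55,0]],"turn":[[0,0,0.062],[0,0,0.062],[0,0,0.062],[0,0,0.062],[0,0,0.062],[0,0,0.062],[0,0,0.062],[0,0,0.062]]}'
python3 - <<'E'
from look import *
e=[.5403,-.2319,.028]
s=telemetry.read_state(); R=np.array(s["tcp_rot"]); y=np.degrees(np.arctan2(R[1,1],R[0,1])); print("yaw",y)
pv=np.array([.4454,-.0604]); d=np.array(s["tcp_pos"])[:2]-pv; print("r",np.hypot(*d),"ang",np.degrees(np.arctan2(d[1],d[0])),s["contact_force"])
plan(e,-89.8,10)
p=optics.get_image("scene")
for o in tins(p,.045): print(*o)
E
```

```text
time: 25.88
tcp_pos: [0.6422, -0.0557, 0.029]
tcp_rot: [[0.467, 0.884, 0.0], [0.884, -0.467, 0.002], [0.002, -0.001, -1.0]]
contact_force: [-2.8, 6.0, -0.1]
width: 0.0028
time: 26.55
tcp_pos: [0.621, -0.1498, 0.0291]
tcp_rot: [[0.832, 0.555, 0.002], [0.555, -0.832, 0.001], [0.002, -0.0, -1.0]]
contact_force: [1.3, 4.4, -1.7]
width: 0.0026
yaw -56.29672425238876
r 0.19701850736107926 ang -26.976546498381033 [ 1.2845  4.3742 -1.7267]
n 10 travel [-1.042  0.528  0.009] turn [-0.0001 -0.0002  0.0585] mm/row 11.7
[313. 212.] [ 0.5908 -0.031   0.0582] [589.9 -29.   23.7] 189
[304. 236.] [ 0.6321 -0.0966  0.0582] [632.4 -95.2  23.5] 211
```

```bash
python3 -m jog '{"travel":[[-1.08,0.55,0],[-1.08,0.55,0],[-1.08,0.55,0],[-1.08,0.55,0],[-1.08,0.55,0],[-1.08,0.55,0],[-1.08,0.55,0],[-0.81,0.41,0]],"turn":[[0,0,0.062],[0,0,0.062],[0,0,0.062],[0,0,0.062],[0,0,0.062],[0,0,0.062],[0,0,0.062],[0,0,0.0465]]}'
python3 -m jog '{"travel":[[-0.81,0.41,0],[-0.54,0.27,0],[-0.54,0.27,0],[0,0,0],[0,0,0],[0,0,0]],"turn":[[0,0,0.0465],[0,0,0.031],[0,0,0.031],[0,0,0],[0,0,0],[0,0,0]]}'
cat > trayfit.py <<'E'
from look import *
from scipy.optimize import least_squares
def tray(p,c=(.537,-.153)):
    X=cloud(p); Z=X[...,2]; hsv=cv2.cvtColor(p["frame"],cv2.COLOR_RGB2HSV)
    t=(hsv[...,0]>8)&(hsv[...,0]<28)&(hsv[...,1]>50)&(hsv[...,2]>80)&(Z>.022)&(Z<.033)&(abs(X[...,0]-c[0])<.12)&(abs(X[...,1]-c[1])<.12); return rect(X[t]),t.sum()
E
python3 - <<'E'
from trayfit import *
s=telemetry.read_state(); R=np.array(s["tcp_rot"]); print("yaw",np.degrees(np.arctan2(R[1,1],R[0,1])),"left",tool([.5403,-.2319,.028]))
for n in ["scene","side"]:
    p=optics.get_image(n); print(n,tray(p))
    for o in tins(p,.045): print(*o)
E
```

```text
time: 27.27
tcp_pos: [0.5595, -0.2207, 0.0291]
tcp_rot: [[0.994, 0.108, 0.002], [0.108, -0.994, -0.0], [0.002, 0.0, -1.0]]
contact_force: [3.0, 1.8, -3.4]
width: 0.003
time: 27.77
tcp_pos: [0.5402, -0.2327, 0.029]
tcp_rot: [[1.0, 0.002, -0.001], [0.002, -1.0, -0.001], [-0.001, 0.001, -1.0]]
contact_force: [-0.0, -6.0, 0.1]
width: 0.0027
yaw -89.88511302854965 left [ 0.01 -0.08  0.1 ]
scene ((array([ 540.1, -153.3]), array([165.1, 166.5]), 89.2), np.int64(431))
[267. 211.] [ 0.5077 -0.1182  0.0582] [ 506.1 -117.3   24.2] 190
[286. 229.] [ 0.5841 -0.1168  0.058 ] [ 583.2 -115.7   23.4] 207
[261. 245.] [ 0.5802 -0.1947  0.059 ] [ 578.7 -193.7   23.2] 225
side ((array([ 540.6, -151.5]), array([166.4, 166.8]), 89.4), np.int64(372))
[374. 176.] [ 0.5777 -0.1885  0.058 ] [ 578.8 -190.8   24.1] 120
[357. 187.] [ 0.581  -0.1118  0.06  ] [ 582.2 -113.1   24. ] 138
[392. 189.] [ 0.5009 -0.186   0.0592] [ 501.6 -188.4   22.9] 129
[375. 200.] [ 0.5046 -0.112   0.0597] [ 507.4 -113.9   24.2] 157
```

```bash
python3 - <<'E'
from h import *
s=(np.array([.5402,-.2327,.25]),down(-89.8)); plan([.468,-.46,.32],-9,14,s)
E
python3 -m jog '{"travel":[[0,0,0],[0,0,0],[0,0,0],[0,0,0]],"turn":[[0,0,0],[0,0,0],[0,0,0],[0,0,0]]}' 2.8
python3 -m jog '{"travel":[[0,0,-1],[0,0,-2.5],[0,0,-3.5],[0,0,-3.8],[0,0,-3.8],[0,0,-3.8],[0,0,-3.8]],"turn":[[0,0,0],[0,0,0],[0,0,0],[0,0,0],[0,0,0],[0,0,0],[0,0,0]]}'
python3 - <<'E'
from trayfit import *
for n in ["scene","side","wrist"]:
    p=optics.get_image(n); print(n,tray(p))
    for o in tins(p,.045): print(*o)
E
```

```text
n 14 travel [-1.524  1.054 -0.5  ] turn [ 0.      0.     -0.1007] mm/row 19.2
time: 28.2
tcp_pos: [0.5409, -0.2306, 0.0289]
tcp_rot: [[1.0, 0.004, -0.0], [0.004, -1.0, 0.001], [-0.0, -0.001, -1.0]]
contact_force: [0.7, 0.6, 0.1]
width: 0.028
time: 28.78
tcp_pos: [0.5403, -0.2308, 0.2537]
tcp_rot: [[1.0, 0.003, 0.0], [0.003, -1.0, -0.0], [0.0, 0.0, -1.0]]
contact_force: [0.6, 0.2, -0.8]
width: 0.0282
scene ((array([ 538.9, -153.5]), array([165.6, 168. ]), 89.3), np.int64(568))
[267. 211.] [ 0.5073 -0.1178  0.0577] [ 505.6 -117.9   24.2] 194
[244. 226.] [ 0.5044 -0.1931  0.0586] [ 502.3 -192.1   22.2] 203
[286. 229.] [ 0.5843 -0.1168  0.0582] [ 581.7 -118.1   24.2] 207
[261. 245.] [ 0.5812 -0.1946  0.0588] [ 579.1 -193.4   22.4] 212
side ((array([ 540. , -152.3]), array([168.4, 168.6]), 89.0), np.int64(386))
[374. 176.] [ 0.5778 -0.1892  0.0578] [ 578.4 -191.2   23. ] 123
[356. 187.] [ 0.5811 -0.1117  0.0599] [ 583.4 -112.8   22.8] 140
[392. 189.] [ 0.501  -0.1859  0.0593] [ 502.  -189.1   22.7] 128
[375. 200.] [ 0.5046 -0.1121  0.0597] [ 506.9 -113.8   23.2] 157
wrist ((array([ 537.7, -152. ]), array([165.4, 164.5]), 89.4), np.int64(1693))
[226. 151.] [ 0.582  -0.1158  0.0601] [ 581.2 -114.7   22.7] 1134
[290. 154.] [ 0.5789 -0.1932  0.0603] [ 578.3 -193.2   22.3] 1092
[232. 212.] [ 0.506  -0.1167  0.06  ] [ 504.5 -115.7   22.7] 1001
[291. 215.] [ 0.5028 -0.1913  0.0602] [ 501.6 -191.    22.4] 963
```

Tray within about 2 mm and 1° of the outline in all three views, tins upright. Next the scanner.

```bash
python3 -m jog '{"travel":[[-1.52,1.05,-0.5],[-1.52,1.05,-0.5],[-1.52,1.05,-0.5],[-1.52,1.05,-0.5],[-1.52,1.05,-0.5],[-1.52,1.05,-0.5],[-1.52,1.05,-0.5],[-1.52,1.05,-0.5]],"turn":[[0,0,-0.1],[0,0,-0.1],[0,0,-0.1],[0,0,-0.1],[0,0,-0.1],[0,0,-0.1],[0,0,-0.1],[0,0,-0.1]]}' 7
python3 -m jog '{"travel":[[-1.52,1.05,-0.5],[-1.52,1.05,-0.5],[-1.52,1.05,-0.5],[-1.52,1.05,-0.5],[-1.52,1.05,-0.5],[-1.52,1.05,-0.5],[0,0,0],[0,0,0]],"turn":[[0,0,-0.1],[0,0,-0.1],[0,0,-0.1],[0,0,-0.1],[0,0,-0.1],[0,0,-0.1],[0,0,0],[0,0,0]]}'
python3 - <<'E'
from trayfit import *
p=optics.get_image("wrist"); save(p,"w5"); X=cloud(p); Z=X[...,2]; hsv=cv2.cvtColor(p["frame"],cv2.COLOR_RGB2HSV)
y=(hsv[...,0]>18)&(hsv[...,0]<34)&(hsv[...,1]>110)&(Z>.07)&(Z<.16)&(abs(X[...,1]+.41)<.08)&(abs(X[...,0]-.48)<.08); Q=X[y]
print("yellow",Q.mean(0),Q.min(0),Q.max(0),rect(Q),y.sum())
T=Q[Q[:,2]>.1]; A=np.c_[T[:,:2],np.ones(len(T))]; print("top z plane",np.linalg.lstsq(A,T[:,2],rcond=None)[0])
d=(Z>.008)&(Z<.0145)&(abs(X[...,1]+.41)<.07)&(abs(X[...,0]-.48)<.07); print("dock",rect(X[d]),d.sum())
for a in ["scanner_grip","beam","dock"]: print(a,[(np.round(q["centre"],3),round(q["confidence"],2)) for q in optics.recognise(p,a)])
E
```

```text
time: 29.6
tcp_pos: [0.4566, -0.349, 0.29]
tcp_rot: [[0.691, 0.723, -0.002], [0.723, -0.691, 0.001], [-0.001, -0.002, -1.0]]
contact_force: [-0.1, -0.1, 0.0]
width: 0.0699
time: 30.27
tcp_pos: [0.4668, -0.458, 0.3194]
tcp_rot: [[0.169, 0.986, -0.001], [0.986, -0.169, 0.002], [0.001, -0.002, -1.0]]
contact_force: [0.5, 0.3, -0.9]
width: 0.0699
yellow [ 0.4779 -0.409   0.1298] [ 0.4554 -0.4453  0.1062] [ 0.4996 -0.3788  0.1453] (array([ 477.6, -412.1]), array([62.7, 35.8]), 79.5) 1376
top z plane [0.0795 0.3965 0.2539]
dock (array([ 476.9, -408.1]), array([100.7,  90.9]), 83.0) 843
scanner_grip [(array([ 0.476, -0.411,  0.131]), 0.88), (array([ 0.5  , -0.237,  0.012]), 0.59)]
beam [(array([ 0.477, -0.411,  0.13 ]), 0.92)]
dock [(array([ 0.481, -0.393,  0.005]), 0.75)]
```

View pics/w5.png

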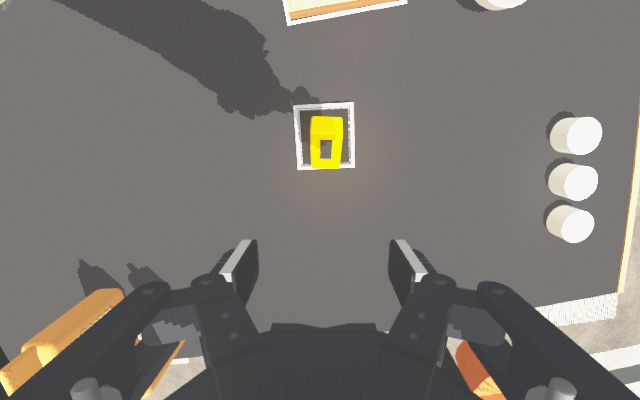

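The wrist view shows the scanner at px (326,145) in its dock. The top slopes up toward +y, so the back end is at +y and it faces about -100° yaw. The jaws already lie across it.

Run:
```python
from trayfit import *
p=optics.get_image("wrist"); X=cloud(p); hsv=cv2.cvtColor(p["frame"],cv2.COLOR_RGB2HSV); Z=X[...,2]
y=(hsv[...,0]>18)&(hsv[...,0]<34)&(hsv[...,1]>110)&(Z>.07)&(Z<.16)&(abs(X[...,1]+.41)<.08)&(abs(X[...,0]-.48)<.08); Q=X[y]
u=(Q[:,:2]-[.4776,-.4121])@[np.cos(np.deg2rad(80)),np.sin(np.deg2rad(80))]
for a in np.arange(-.032,.032,.008): k=(u>=a)&(u<a+.008); print(round(a,3),Q[k][:,2].mean().round(4),Q[k][:,0].mean().round(4),Q[k][:,0].min().round(4),Q[k][:,0].max().round(4))
print(tool([.4776,-.4115,.16]))
p=optics.get_image("side"); X=cloud(p); hsv=cv2.cvtColor(p["frame"],cv2.COLOR_RGB2HSV)
ref=[.538,-.055,.017]; print("label px",proj(p,ref)); u,v=map(int,proj(p,ref)); save(p,"lab",(u-40,v-30,u+40,v+30),8)
m=(hsv[...,0]>100)&(hsv[...,0]<125)&(hsv[...,1]>90)&(abs(X[...,0]-.54)<.07)&(abs(X[...,1]+.06)<.05); print("blue",X[m].mean(0),X[m].min(0),X[m].max(0),m.sum())
print([(np.round(q["centre"],3),round(q["confidence"],2)) for q in optics.recognise(p,"label")])
for q in optics.regions_of(p,"label")[:2]: P=X[q["pixels"]]; print("reg",P.mean(0),P.min(0),P.max(0),len(P))
```

```text
-0.032 0.1106 0.4721 0.4551 0.4886
-0.024 0.1171 0.4739 0.456 0.492
-0.016 0.1235 0.4748 0.4578 0.4925
-0.008 0.1305 0.4775 0.4595 0.4937
0.0 0.1376 0.4784 0.461 0.4958
0.008 0.1426 0.4799 0.4629 0.4967
0.016 0.1369 0.4812 0.4643 0.4987
0.024 0.1277 0.4822 0.4652 0.4997
[ 4.61  0.27 16.06]
label px (np.float64(352.8951916994782), np.float64(212.49970741079767))
blue [ 0.5322 -0.054   0.0085] [ 0.504  -0.0697 -0.002 ] [ 0.579  -0.0442  0.0299] 32
[(array([ 0.52 , -0.118,  0.01 ]), 0.94)]
reg [ 0.5235 -0.1213  0.0177] [ 0.0313 -0.2338 -0.0023] [0.6432 0.566  0.9339] 1418
reg [ 0.4752 -0.4031  0.0663] [ 0.0313 -0.5838 -0.0042] [0.5801 0.566  0.9339] 556
```

View pics/lab.png

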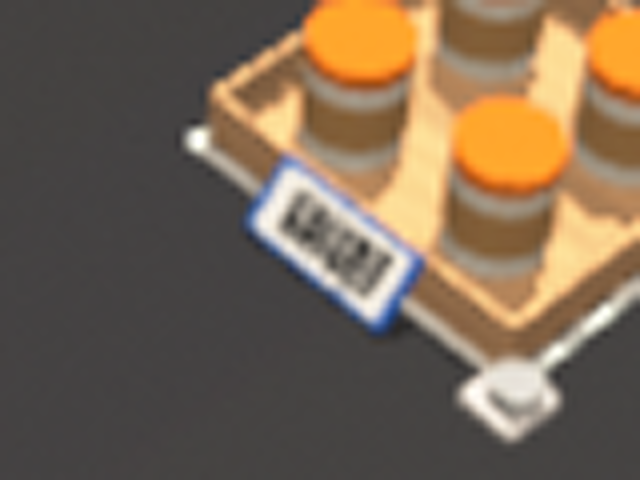

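Crop: label centre at crop (335,245), side px (353.9,213.1), within 1 px of the geometric guess. Scanner facing is confirmed (the ridge at +y is its highest part). Grasp it.

```bash
python3 -m jog '{"travel":[[2.3,0.15,1],[2.31,0.12,3],[0,0,3],[0,0,3],[0,0,3],[0,0,3],[0,0,0],[0,0,0]],"turn":[[0,0,0],[0,0,0],[0,0,0],[0,0,0],[0,0,0],[0,0,0],[0,0,0],[0,0,0]]}' 7
python3 - <<'E'
from trayfit import *
print(tool([.4776,-.4115,.103]))
p=optics.get_image("side"); u,v=353.9,213.1
K=np.array([[p["fx"],0,p["cx"]],[0,p["fy"],p["cy"]],[0,0,1.]]); s=cv2.undistortPoints(np.array([[[u,v]]]),K,np.array([p["k1"],0,0,0,0.])).ravel()
R=np.array(p["R"]);c=-R.T@np.array(p["t"]); d=R.T@np.array([*s,1]); print("label",c+d*(.017-c[2])/d[2])
E
```

```text
time: 31.33
tcp_pos: [0.4774, -0.4121, 0.1601]
tcp_rot: [[0.167, 0.986, -0.002], [0.986, -0.167, 0.002], [0.001, -0.003, -1.0]]
contact_force: [-0.1, -0.9, 0.3]
width: 0.0703
[0.05 0.02 5.71]
label [ 0.5342 -0.0555  0.017 ]
```

```bash
python3 -m jog '{"travel":[[0,0,1.5],[0,0,1.5],[0,0,1.5],[0,0,1.2],[0,0,0],[0,0,0]],"turn":[[0,0,0],[0,0,0],[0,0,0],[0,0,0],[0,0,0],[0,0,0]]}'
python3 -m jog '{"travel":[[0,0,0],[0,0,0],[0,0,0],[0,0,0],[0,0,0],[0,0,0],[0,0,0]],"turn":[[0,0,0],[0,0,0],[0,0,0],[0,0,0],[0,0,0],[0,0,0],[0,0,0]]}' 2.5 60
python3 -m jog '{"travel":[[0,0,-0.5],[0,0,-1.5],[0,0,-2.5],[0,0,-2.5],[0,0,-3],[0,0,-3],[0,0,0],[0,0,0]],"turn":[[0,0,0],[0,0,0],[0,0,0],[0,0,0],[0,0,0],[0,0,0],[0,0,0],[0,0,0]]}'
python3 - <<'E'
from h import *
s=telemetry.read_state(); R=np.array(s["tcp_rot"]); print("yaw",np.degrees(np.arctan2(R[1,1],R[0,1])))
s=plan([.539,.098,.235],-.6,20); plan([.539,.098,.136],-.6,8,s)
E
```

```text
time: 31.88
tcp_pos: [0.4783, -0.413, 0.1048]
tcp_rot: [[0.167, 0.986, 0.001], [0.986, -0.167, -0.001], [-0.0, 0.001, -1.0]]
contact_force: [0.6, 0.2, 0.7]
width: 0.0697
time: 32.47
tcp_pos: [0.478, -0.413, 0.1051]
tcp_rot: [[0.168, 0.986, 0.001], [0.986, -0.168, -0.001], [-0.001, 0.001, -1.0]]
contact_force: [-2.0, 0.6, 6.6]
width: 0.0354
time: 33.13
tcp_pos: [0.4783, -0.4131, 0.2359]
tcp_rot: [[0.167, 0.986, 0.003], [0.986, -0.167, -0.002], [-0.002, 0.003, -1.0]]
contact_force: [0.6, 1.3, -2.5]
width: 0.0354
yaw -9.631676466675371
n 20 travel [2.575 0.064 0.002] turn [ 0.0001  0.0001 -0.0079] mm/row 25.8
n 8 travel [0.    0.    1.237] turn [0. 0. 0.] mm/row 12.4
```

```bash
for i in 1 2; do python3 -m jog '{"travel":[[2.57,0.06,0],[2.57,0.06,0],[2.57,0.06,0],[2.57,0.06,0],[2.57,0.06,0],[2.57,0.06,0],[2.57,0.06,0],[2.57,0.06,0]],"turn":[[0,0,-0.008],[0,0,-0.008],[0,0,-0.008],[0,0,-0.008],[0,0,-0.008],[0,0,-0.008],[0,0,-0.008],[0,0,-0.008]]}'; done
python3 -m jog '{"travel":[[2.57,0.06,0],[2.57,0.06,0],[2.57,0.06,0],[2.57,0.06,0],[0,0,0],[0,0,0],[0,0,0]],"turn":[[0,0,-0.008],[0,0,-0.008],[0,0,-0.008],[0,0,-0.008],[0,0,0],[0,0,0],[0,0,0]]}'
python3 - <<'E'
from trayfit import *
s=telemetry.read_state(); R=np.array(s["tcp_rot"]); print("yaw",np.degrees(np.arctan2(R[1,1],R[0,1])),tool([.538,.098,.137]))
p=optics.get_image("side"); save(p,"side6"); print(tray(p))
X=cloud(p); hsv=cv2.cvtColor(p["frame"],cv2.COLOR_RGB2HSV); Z=X[...,2]
y=(hsv[...,0]>18)&(hsv[...,0]<34)&(hsv[...,1]>110)&(Z>.15)&(Z<.32)&(abs(X[...,1]-.1)<.08)&(abs(X[...,0]-.54)<.08); Q=X[y]
print("yellow",Q.mean(0),Q.min(0),Q.max(0),y.sum())
p=optics.get_image("scene"); save(p,"scene6"); print(tray(p))
p=optics.get_image("wrist"); save(p,"wrist6")
E
```

```text
time: 33.8
tcp_pos: [0.5104, -0.2083, 0.2324]
tcp_rot: [[0.103, 0.995, -0.003], [0.995, -0.103, 0.001], [0.001, -0.003, -1.0]]
contact_force: [0.6, -0.0, -2.3]
width: 0.0354
time: 34.47
tcp_pos: [0.5306, -0.0041, 0.2325]
tcp_rot: [[0.04, 0.999, -0.003], [0.999, -0.04, -0.0], [-0.0, -0.003, -1.0]]
contact_force: [0.6, 0.9, -2.8]
width: 0.0354
time: 35.05
tcp_pos: [0.5362, 0.0968, 0.2327]
tcp_rot: [[0.008, 1.0, -0.002], [1.0, -0.008, -0.001], [-0.001, -0.002, -1.0]]
contact_force: [-0.1, 0.2, -3.1]
width: 0.0353
yaw -0.4474480423044361 [0.13 0.21 9.57]
((array([ 540.1, -152.2]), array([169.8, 167.9]), 89.8), np.int64(382))
yellow [0.5335 0.1158 0.261 ] [0.4903 0.0716 0.2192] [0.5581 0.1307 0.2935] 212
((array([ 538.9, -153.4]), array([166.1, 168.9]), 88.6), np.int64(571))
```

View pics/side6.png

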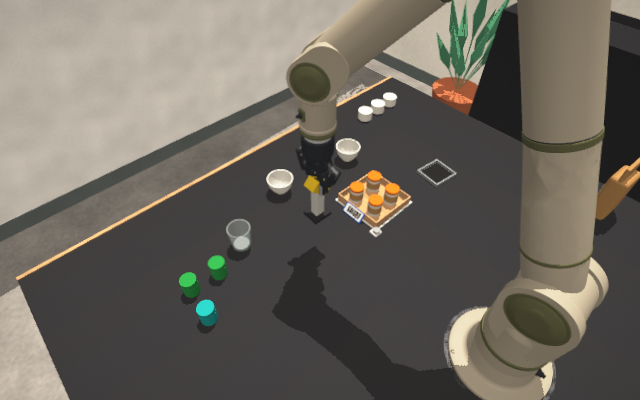

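View pics/wrist6.png

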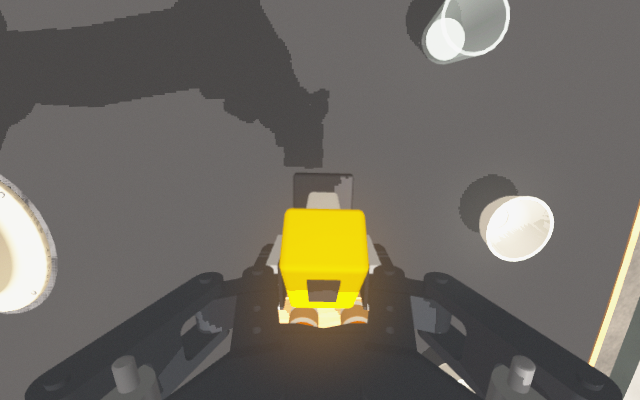

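The side view shows the scanner held upright over the counter at px (316,200), label side toward it; the loaded tray is on its outline at (374,200). Lower to aiming height and verify head geometry.

```bash
python3 -m jog '{"travel":[[0.1,0.1,1.2],[0,0.1,1.4],[0,0,1.4],[0,0,1.4],[0,0,1.4],[0,0,1.4],[0,0,1.2],[0,0,0]],"turn":[[0,0,0],[0,0,0],[0,0,0],[0,0,0],[0,0,0],[0,0,0],[0,0,0],[0,0,0]]}'
python3 -m jog '{"travel":[[0,0,0],[0,0,0],[0,0,0],[0,0,0]],"turn":[[0,0,0],[0,0,0],[0,0,0],[0,0,0]]}'
python3 - <<'E'
from trayfit import *
s=telemetry.read_state(); R=np.array(s["tcp_rot"]); print("yaw",np.degrees(np.arctan2(R[1,1],R[0,1])),s["tcp_pos"],s["contact_force"],s["width"])
p=optics.get_image("wrist"); X=cloud(p); hsv=cv2.cvtColor(p["frame"],cv2.COLOR_RGB2HSV); Z=X[...,2]
y=(hsv[...,0]>18)&(hsv[...,0]<34)&(hsv[...,1]>110)&(Z>.1)&(Z<.2)&(abs(X[...,1]-.1)<.05)&(abs(X[...,0]-.54)<.03); Q=X[y]
print(Q.min(0),Q.max(0))
for a in np.arange(.06,.14,.008): k=(Q[:,1]>=a)&(Q[:,1]<a+.008); print(round(a+.004,3),k.sum(), Q[k].mean(0) if k.any() else "")
for n in ["side","scene"]:
    p=optics.get_image(n); print(n,tray(p)); X=cloud(p)
    print([(np.round(q["centre"],3),round(q["confidence"],2)) for q in optics.recognise(p,"label")])
    if n=="side":
        u,v=map(int,proj(p,[.538,-.02,.06])); save(p,"aim",(u-50,v-40,u+50,v+40),7)
E
```

```text
time: 35.87
tcp_pos: [0.5379, 0.0972, 0.1378]
tcp_rot: [[0.009, 1.0, -0.003], [1.0, -0.009, -0.001], [-0.001, -0.003, -1.0]]
contact_force: [0.7, -0.5, -3.3]
width: 0.0353
time: 36.2
tcp_pos: [0.5394, 0.0984, 0.1407]
tcp_rot: [[0.008, 1.0, 0.001], [1.0, -0.008, 0.0], [0.0, 0.001, -1.0]]
contact_force: [-0.2, -0.0, -2.0]
width: 0.0352
yaw -0.4802165484938177 [0.5394 0.0984 0.1407] [-0.1895 -0.0162 -2.0344] 0.035168146911595706
[0.5177 0.0687 0.1381] [0.5623 0.1311 0.1808]
0.064 0 
0.072 269 [0.5381 0.0726 0.1469]
0.08 262 [0.5386 0.0798 0.153 ]
0.088 262 [0.5386 0.0882 0.1599]
0.096 327 [0.5389 0.0961 0.1665]
0.104 553 [0.5396 0.1046 0.1736]
0.112 1671 [0.54   0.1129 0.1777]
0.12 2342 [0.5397 0.1199 0.1716]
0.128 1650 [0.5395 0.1272 0.1628]
0.136 0 
0.144 0 
side ((array([ 540. , -152.4]), array([168.1, 166.8]), 89.7), np.int64(385))
[(array([ 0.523, -0.113,  0.011]), 0.68)]
scene ((array([ 539.2, -153.2]), array([166.9, 167.4]), 88.3), np.int64(564))
[(array([ 0.542, -0.15 ,  0.003]), 0.58)]
```

View pics/aim.png

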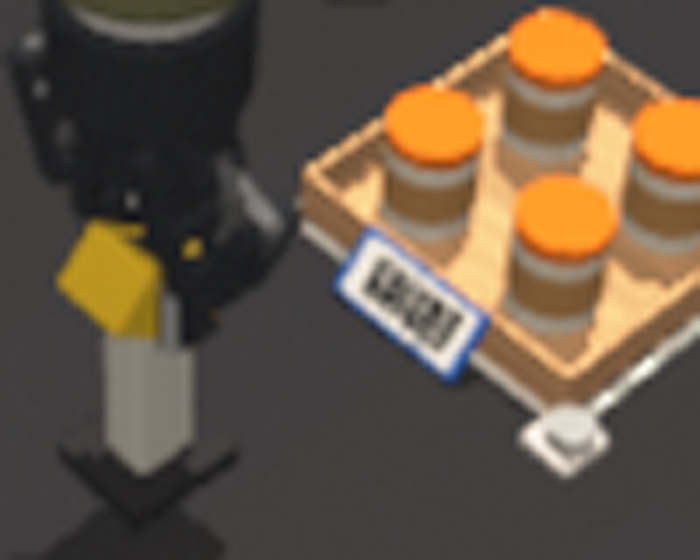

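Crop: label centre at crop (412,305), scanner upright. Measured head: 40° slope, grip point (0.539, 0.098, 0.150). In the beam frame the label is at about 0.172 m, y −2 mm and z −3 mm, so aim is good. Hold it steady.

```bash
for i in 1 2 3 4; do python3 -m jog '{"travel":[[0,0,0],[0,0,0],[0,0,0],[0,0,0],[0,0,0],[0,0,0],[0,0,0],[0,0,0]],"turn":[[0,0,0],[0,0,0],[0,0,0],[0,0,0],[0,0,0],[0,0,0],[0,0,0],[0,0,0]]}' | head -2; done
python3 - <<'E'
from h import *
s=telemetry.read_state(); s0=(np.array([s["tcp_pos"][0],s["tcp_pos"][1],.24]),np.array(s["tcp_rot"])); s=plan([.4776,-.410,.24],-8.5,20,s0)
E
```

```text
time: 37.12
tcp_pos: [0.5389, 0.0985, 0.1398]
time: 37.78
tcp_pos: [0.5389, 0.0985, 0.1399]
time: 38.45
tcp_pos: [0.5389, 0.0985, 0.1398]
time: 39.12
tcp_pos: [0.5389, 0.0985, 0.1399]
n 20 travel [-2.56  -0.116 -0.   ] turn [-0.    -0.     0.007] mm/row 25.6
```

```bash
python3 -m jog '{"travel":[[0,0,-0.5],[0,0,-1.5],[0,0,-2],[0,0,-2],[0,0,-2],[0,0,-2],[0,0,0]],"turn":[[0,0,0],[0,0,0],[0,0,0],[0,0,0],[0,0,0],[0,0,0],[0,0,0]]}' 
for i in 1 2; do python3 -m jog '{"travel":[[-2.56,-0.12,0],[-2.56,-0.12,0],[-2.56,-0.12,0],[-2.56,-0.12,0],[-2.56,-0.12,0],[-2.56,-0.12,0],[-2.56,-0.12,0],[-2.56,-0.12,0]],"turn":[[0,0,0.007],[0,0,0.007],[0,0,0.007],[0,0,0.007],[0,0,0.007],[0,0,0.007],[0,0,0.007],[0,0,0.007]]}'; done
python3 -m jog '{"travel":[[-2.56,-0.12,0],[-2.56,-0.12,0],[-2.56,-0.12,0],[-2.56,-0.12,0],[0,0,0],[0,0,0],[0,0,0],[0,0,0]],"turn":[[0,0,0.007],[0,0,0.007],[0,0,0.007],[0,0,0.007],[0,0,0],[0,0,0],[0,0,0],[0,0,0]]}'
python3 - <<'E'
from trayfit import *
s=telemetry.read_state(); R=np.array(s["tcp_rot"]); print("yaw",np.degrees(np.arctan2(R[1,1],R[0,1])),tool([.4778,-.4105,.1065]))
p=optics.get_image("wrist"); X=cloud(p); Z=X[...,2]
d=(Z>.008)&(Z<.0145)&(abs(X[...,1]+.41)<.07)&(abs(X[...,0]-.48)<.07); print("dock",rect(X[d]),d.sum())
E
```

```text
time: 39.7
tcp_pos: [0.5405, 0.0991, 0.2437]
tcp_rot: [[0.008, 1.0, 0.006], [1.0, -0.008, 0.001], [0.001, 0.006, -1.0]]
contact_force: [0.7, 0.5, -1.5]
width: 0.0354
time: 40.37
tcp_pos: [0.5221, -0.1071, 0.2392]
tcp_rot: [[0.064, 0.998, -0.001], [0.998, -0.064, 0.0], [-0.0, -0.001, -1.0]]
contact_force: [0.3, 0.4, -3.0]
width: 0.0354
time: 41.03
tcp_pos: [0.4944, -0.3101, 0.2391]
tcp_rot: [[0.12, 0.993, -0.001], [0.993, -0.12, 0.0], [0.0, -0.001, -1.0]]
contact_force: [0.0, -0.1, -2.9]
width: 0.0356
time: 41.7
tcp_pos: [0.4773, -0.4085, 0.2395]
tcp_rot: [[0.146, 0.989, -0.0], [0.989, -0.146, 0.001], [0.001, -0.0, -1.0]]
contact_force: [-0.1, 0.5, -2.1]
width: 0.0351
yaw -8.383207354803632 [-0.2   0.08 13.3 ]
dock (array([ 477.3, -405.5]), array([94.5, 91.1]), 83.0) 902
```

```bash
python3 -m jog '{"travel":[[-0.1,0.05,1.5],[0,0,2],[0,0,2],[0,0,2],[0,0,2],[0,0,1.5],[0,0,1],[0,0,0.8]],"turn":[[0,0,0],[0,0,0],[0,0,0],[0,0,0],[0,0,0],[0,0,0],[0,0,0],[0,0,0]]}' 
python3 -m jog '{"travel":[[0,0,0.2],[0,0,0.2],[0,0,0],[0,0,0],[0,0,0]],"turn":[[0,0,0],[0,0,0],[0,0,0],[0,0,0],[0,0,0]]}'
```

```text
time: 42.42
tcp_pos: [0.4776, -0.41, 0.111]
tcp_rot: [[0.146, 0.989, -0.001], [0.989, -0.146, 0.001], [0.001, -0.001, -1.0]]
contact_force: [0.8, 0.3, -1.8]
width: 0.035
time: 42.83
tcp_pos: [0.4776, -0.4113, 0.1087]
tcp_rot: [[0.148, 0.989, 0.001], [0.989, -0.148, -0.001], [-0.001, 0.001, -1.0]]
contact_force: [-0.0, -0.2, -2.6]
width: 0.0351
```

```bash
python3 -m jog '{"travel":[[0,0,0.1],[0,0,0.1],[0,0,0.05],[0,0,0.05],[0,0,0],[0,0,0]],"turn":[[0,0,0],[0,0,0],[0,0,0],[0,0,0],[0,0,0],[0,0,0]]}' 
python3 -m jog '{"travel":[[0,0,0],[0,0,0],[0,0,0],[0,0,0],[0,0,0],[0,0,0]],"turn":[[0,0,0],[0,0,0],[0,0,0],[0,0,0],[0,0,0],[0,0,0]]}' 7
python3 -m jog '{"travel":[[0,0,-1],[0,0,-2],[0,0,-3],[0,0,-3],[0,0,-3],[0,0,-3],[0,0,-3],[0,0,0]],"turn":[[0,0,0],[0,0,0],[0,0,0],[0,0,0],[0,0,0],[0,0,0],[0,0,0],[0,0,0]]}'
python3 -m jog '{"travel":[[-3,0,0],[-3,0,0],[0,0,0],[0,0,0],[0,0,0]],"turn":[[0,0,0],[0,0,0],[0,0,0],[0,0,0],[0,0,0]]}'
python3 - <<'E'
from trayfit import *
for n in ["scene","side","wrist"]:
    p=optics.get_image(n); save(p,n+"9"); print(n,tray(p))
    for o in tins(p,.045): print("  ",*o)
X=cloud(p); Z=X[...,2]; hsv=cv2.cvtColor(p["frame"],cv2.COLOR_RGB2HSV)
y=(hsv[...,0]>18)&(hsv[...,0]<34)&(hsv[...,1]>110)&(Z>.07)&(Z<.16)&(abs(X[...,1]+.41)<.08)&(abs(X[...,0]-.48)<.08); Q=X[y]
print("yellow",Q.mean(0),Q.min(0),Q.max(0),rect(Q),y.sum())
d=(Z>.008)&(Z<.0145)&(abs(X[...,1]+.41)<.07)&(abs(X[...,0]-.48)<.07); print("dock",rect(X[d]),d.sum())
E
```

```text
time: 43.33
tcp_pos: [0.4773, -0.411, 0.1051]
tcp_rot: [[0.148, 0.989, -0.0], [0.989, -0.148, -0.0], [-0.0, 0.0, -1.0]]
contact_force: [-0.6, 0.7, 2.3]
width: 0.0349
time: 43.83
tcp_pos: [0.4773, -0.411, 0.1048]
tcp_rot: [[0.147, 0.989, -0.0], [0.989, -0.147, -0.0], [-0.0, -0.0, -1.0]]
contact_force: [-0.3, -0.4, 0.4]
width: 0.0699
time: 44.5
tcp_pos: [0.4793, -0.4122, 0.292]
tcp_rot: [[0.148, 0.989, 0.008], [0.989, -0.148, -0.006], [-0.005, 0.008, -1.0]]
contact_force: [1.1, -1.2, 0.5]
width: 0.0696
time: 44.92
tcp_pos: [0.4684, -0.4697, 0.285]
tcp_rot: [[0.148, 0.989, 0.0], [0.989, -0.148, 0.001], [0.001, -0.0, -1.0]]
contact_force: [0.2, 0.8, -0.4]
width: 0.0697
scene ((array([ 539.3, -154. ]), array([164.3, 168.1]), 89.3), np.int64(550))
   [267. 211.] [ 0.5075 -0.118   0.058 ] [ 504.1 -116.3   24.5] 193
   [244. 226.] [ 0.5043 -0.1932  0.0585] [ 501.6 -193.    22.9] 203
   [286. 229.] [ 0.5844 -0.117   0.0583] [ 583.  -116.2   22.9] 208
   [261. 245.] [ 0.5815 -0.1948  0.0592] [ 579.6 -194.4   21.7] 215
side ((array([ 540.4, -151.9]), array([167.6, 166.6]), 89.0), np.int64(384))
   [374. 176.] [ 0.5773 -0.1888  0.0584] [ 578.4 -192.8   25.1] 121
   [356. 187.] [ 0.5813 -0.1115  0.0601] [ 582.8 -112.9   23.2] 138
   [392. 189.] [ 0.5008 -0.1858  0.0594] [ 502.6 -188.2   22.1] 129
   [375. 200.] [ 0.5047 -0.1121  0.0595] [ 506.9 -113.    23.8] 156
wrist ((array([0., 0.]), array([0., 0.]), 0.0), np.int64(0))
yellow [ 0.4772 -0.4068  0.13  ] [ 0.4545 -0.4422  0.1063] [ 0.4986 -0.3768  0.1459] (array([ 476.6, -409.7]), array([62.4, 35.9]), 81.0) 1749
dock (array([ 477. , -407.9]), array([101. ,  90.9]), 83.0) 1113
```

View pics/scene9.png

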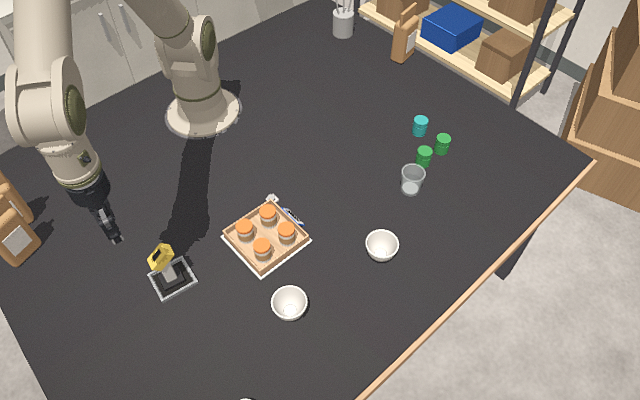

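The final scene has the tray on its outline at px (266,236) with four upright tins, and the scanner upright in its dock at (165,268). Bowls and glass are where they started, and the arm is clear. Handing in.

```bash
python3 -c "
from station import workorder; print(workorder.close_job())"
```

```text
the job is handed in; nothing more can be done
None
```

The task is done and handed in at about 45 s on the robot's clock. The hand-in gives no verdict, so what follows rests on my own camera checks.

- **Tins:** all four orange-lidded tins are upright in the tray; two cameras put their lids at 58–60 mm (60 mm expected). One was knocked about 5 cm aside partway through; I measured it again before picking it up. I left the green and turquoise look-alikes alone.
- **Tray:** I gripped its far wall and swung it a quarter turn clockwise. At the end it lay about 1–3 mm and 1° from the outline.
- **Scan:** I held the scanner still for about 3 s. By my measurement the label was 17 cm off, within about 3 mm of the beam's centre and squarely faced.
- **Scanner:** it is back upright, about 2 mm from the middle of its dock, with the arm clear of everything.
- **Bowls and glass:** they look unmoved in the final picture.

**Disagreements:** the label's sideways position differed by about 5 mm between the side view (0.534 m) and the tray's geometry (0.539 m), so I aimed between them, well inside the 15 mm limit. The trained network placed the label near the tray's middle or edge, so I did not use it for aiming.

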